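# Slacken the left-hand lap nut on the studio grinder

## Robot

A 7-joint arm with a two-finger parallel gripper is mounted at the origin on the work surface. World frame = base frame: x ahead of the robot, y to its left, z up, the work surface at z = 0. Lengths are in mm, angles in rad, forces in N, time in s.
With the tool pointing down it reaches from about 400 to 875 mm from the base axis. Payload 4.4 kg.
Tool frame: the origin (TCP) lies between the finger pads; the fingertips stand 11 mm ahead of it and the grasp point (between the pads) lies 8 mm behind it; y points along the fingers, x is the direction in which the jaws open and shut, and the axes are right-handed (so a half turn about y gives the same grasp; the last joint's range is limited). The gripper opens to 85 mm and grips with 20 to 120 N. Pads are 22 mm wide; open, the fingers measure 114 mm over their backs; the gripper's body (76 mm by 85 mm) begins 54 mm behind the grasp point. The pads swing forward as they close: fully open they stand 13 mm farther back than shut.
Start: joints at [1.13, 0.628, 0.038, 1.517, -0.027, 0.996, -0.02], TCP at [237.984, -604.881, 242.313] pointing down, gripper open.
Joint ranges: [-3.06, 3.06], [-0.37, 2.12], [-1.25, 1.32], [0.18, 2.47], [-1.1, 4.24], [0.23, 1.98], [-2.94, 2.94]. Speed limits (rad/s): [2.57, 2.57, 3.14, 3.14, 3.14, 3.14, 3.14].

## Interface

Orientations are given as [roll, pitch, yaw] about the fixed x, y, z axes, in that order (R = Rz(yaw) Ry(pitch) Rx(roll)).
In Python, from cell import * gives the robot as it stands.
- The arm moves only by the shell command python3 -m jog 'ROWS'. ROWS is JSON, a list of rows, each an object of numbers: "x", "y", "z": the shift along the tool's x, y, z in mm; "ax", "ay", "az": the turn, a rotation vector about the tool's x, y, z in rad; "grip": the finger opening in mm, from 0 to 85.4. In form: [{"x": .., "y": .., "z": .., "ax": .., "ay": .., "az": .., "grip": ..}, ...]. A call has 1 to 5 rows; each row is the pose to reach, as a shift and turn from the pose commanded when the call began, along the tool's axes at that moment; what a row does not reach only later rows make up. A row lasts 1/10 s, in which the tool goes at most 50 mm and 8.59 degrees, less where a joint would pass 70% of its speed; a pose out of reach is approached as far as the arm can. A call with a gripper value outside its range is refused whole. The fingers move at their own pace and stop on an object; the grip force is fixed at half the most. Time passes only in rows, so rows that repeat a pose let the fingers close. It gives the time, the measured TCP pose, the force and the opening at its end, in the units of the state.
- read_state(): the state, without advancing time (a new reading comes with each control period).
- get_image(name): name is "side" or "top" or "wrist"; returns a dict with "color" (384x512x3 uint8, red, green, blue), "vfov" (degrees; the focal length in pixels is half the picture's height over the tangent of half this angle, whatever the lens; pixels are square), "cx", "cy" (the principal point, pixels), "camera_from_world" (4x4, takes a point from world to camera coordinates). Camera axes: x right, y down, z forward; pixel columns grow to the right and rows downward; lengths in mm; the calibration is good to about 2 mm. A picture is of the moment at which its call begins. There is no depth.
- finish_job(): hands the job in, once; it reports no verdict.
The state is a dict: "clock": time; "qpos": joint angles; "qd": joint speeds; "tau": joint torques, N m; "eef_pos": TCP position; "tool_rot": TCP orientation; "force": force on the tool from outside, world axes, zero at the start; "torque": the same for the moment, N m; "width": finger opening in mm.
Only numpy, scipy, OpenCV 4.12 (cv2) and the standard library are available. Lean on these libraries where they do the work, as an engineer would, in place of code of your own. Each camera call takes 0.05 s, during which the arm holds its last target.

## Task

The lap on the foot-ring grinder is due for a change: crack its nut loose. Take the T-handled box key from the grey parts tray, rock it lightly on the hexagon nut of the grinder's spindle until it drops fully home, never forcing it, and turn the nut clockwise seen from above (it has a left-hand thread) by at least a quarter of a turn. Then lift the key off and stand it upright in the tray again; handle nut and lap only with the key, and leave the other things where they are.

Things in the scene. Friction and masses are not known exactly. Their poses are not given: they have to be found in the camera images.
- grinder: Table-top lap grinder, fixed: grey housing 280 x 280 mm, round yellow splash pan 300 mm across, rim 142 mm above the table. Origin on the spindle axis at table height, z up; front panel on its -x side. A copper drip pipe outside the pan at (165, 50) mm reaches in to (120, 30) mm, 195 mm high.
- lap: Flat round grinding lap in the pan, 200 mm across, 12 mm thick, top face 125 mm above the table, with flange, spindle end and nut at its centre. Locked: it does not turn. Origin at the centre of its underside.
- nut_seat (a point): Point on the spindle axis, fixed to the grinder, 131 mm above the table: top of a round flange 60 mm across on which the nut sits. Steel hexagon nut, 30 mm across flats (34.6 over corners), 18 mm high; the round spindle end, 20 mm thick, stands 6 mm above it. Lap and spindle stop at any angle, so which way the nut's flats point differs each time and is NOT told by this point: see or feel it.
- nut (a joint): Angle the nut has been turned clockwise (seen from above) from tight, rad; 0 = tight, as it starts. It cannot be turned counterclockwise from there. It turns stiffly and steadily at about 0.4 N m, stays where it is left, and rises 2.5 mm a turn.
- key: Loose steel T-handled box key, 117 mm tall, about 0.4 kg, standing upright in the tray. Origin at the centre of its open lower end, z up, x along the T-bar. Six-sided socket, 44 mm across outside, 31.6 mm across flats inside (0.8 mm play each side of the nut), no bevel, 28 mm deep: fully home its rim rests on the flange. Its x axis is square to one pair of flats.
- key_bar (a point): Middle of the key's T-bar, on the key's axis, 106 mm above its lower end. The bar is 100 mm long (along its x), 14 mm thick between its flat sides (along its y) and 22 mm high, half above and half below this point; below it is a round shank 18 mm thick. Grip it across its flat sides.
- tray: Grey open parts tray, fixed, 240 mm (x) by 160 mm (y) outside, walls 4 mm thick and 35 mm high, floor 4 mm thick. Origin under its centre, z up. The key stands in it, and a spacer ring lies near its +x, +y corner; the rest is empty.
- spacer: Steel spacer ring, 44 mm across, 8 mm high, in the tray; leave it alone. Origin at the centre of its underside.
- rack: Fixed wooden rack of glazed test tiles, 220 x 130 mm, 90 mm high; origin under its centre. Tray and rack may have changed sides.
- spanner: Loose steel spanner 160 mm long, lying beyond the grinder; leave alone.
- bowl: Loose terracotta bowl, 110 mm across, 50 mm high; leave alone.
- mug: Loose white mug, 80 mm across, 90 mm high; leave alone.
- jar: Loose yellow glaze jar, 80 mm across, 90 mm high; leave alone.
- loop_tool: Loose trimming tool with wooden handle, 195 mm long, lying; leave alone.
- spray: Loose green spray bottle, 76 mm across, 215 mm high; leave alone.
Mind the look-alikes: they are no part of the job. Of the things that look like the key, the smallest one is meant.

How it is judged (in metres and radians):
On the way, in this order (a step that is already met when the one before it is completed fails the run):
1. with the key fully down over it, the nut has been turned clockwise by a quarter of a turn (at least 1.4 rad) (value of joint nut above 1.4 rad and z of key in the frame of nut_seat below 0.006 m and horizontal distance between key and nut_seat below 0.004 m and angle between key's own z axis and vertical below 0.12 rad), for 0.1 s.
2. the key has been lifted off the nut (z of key in the frame of nut_seat above 0.028 m), for 0.1 s.
At the end, for the whole second after the job is handed in: The nut stays at least 1.35 rad clockwise of tight, and the key stands upright (within 6 degrees) and at rest on the floor of the parts tray, let go (value of joint nut above 1.35 rad and x of key in the frame of tray between -0.1 and 0.1 m and y of key in the frame of tray between -0.06 and 0.06 m and height (world z) of key below 0.009 m and angle between key's own z axis and vertical below 0.1 rad and linear speed of key below 0.02 m/s); the robot touches nothing.
It fails at once if the key was forced: pressed with more than 30 N on the nut before it had slipped over it (contact force between key and grinder above 30 N and z of key in the frame of nut_seat above 0.0163 m).
It fails at once if the key was wrenched on the nut (over 100 N of contact) (contact force between key and grinder above 100 N).
It fails at once if the nut or lap was handled without the key: fingers pressed on them with more than 5 N (contact force between the fingers and lap above 5 N).
It fails at once if the key was dropped, thrown or tipped over (angle between key's own z axis and vertical above 0.6 rad or (linear speed of key above 0.7 m/s and contact force between the fingers and key below 0.5 N)).
It fails at once if another thing was moved by more than 20 mm (distance of any of spacer, spanner, bowl, mug, jar, loop_tool, spray from where it was at the start of the episode above 0.02 m).
It also fails if it takes over 72 s, if anything falls off the work surface, if the arm or the gripper's body presses on something with over 40 N, if the wrist force passes 120 N, or if a joint passes its speed limit or range.

## Working session

There is one attempt and no reset: what is moved stays moved. The work goes in short steps, Python scripts to look and compute and a shell command to move; the robot and the scene stay as the last step left them, time stands still between calls to the robot, and variables do not carry over. Pictures are saved under pics/ and viewed, and the job is handed in when it is done.

```bash
ls; mkdir -p pics; python3 - <<'E'
from cell import *
import cv2
s=read_state();print(s)
for n in("side","top","wrist"):
    im=get_image(n);cv2.imwrite(f"pics/{n}0.png",im["color"][...,::-1]);print(n,im["vfov"],im["cx"],im["cy"],im["camera_from_world"].round(3) if hasattr(im["camera_from_world"],'round') else im["camera_from_world"])
E
```

```text
pics
{'clock': 0.0, 'qpos': array([ 1.13023249,  0.62931715,  0.03839855,  1.51834943, -0.02701243,
        0.99630368, -0.02002604]), 'qd': array([ 0.00056898,  0.00027964,  0.00040341,  0.00114595, -0.00147391,
       -0.00147765,  0.00080729]), 'tau': array([-7.14262351e-04, -5.63408446e+01,  1.22562837e+00, -1.93448907e+01,
        1.08122971e-02,  1.04656059e-02,  1.13347821e-05]), 'eef_pos': array([ 237.77133002, -604.31194717,  241.41298815]), 'tool_rot': array([-1.57078317,  0.0018614 , -1.19602975]), 'force': array([-0.18650457,  0.94162801, -0.30207167]), 'torque': array([-0.0066898 ,  0.00328594,  0.05322709]), 'width': 85.3444241040303}
side 48.85046219917361 253.30767510442732 194.25153748056482 [[ 9.370000e-01 -3.480000e-01  1.000000e-02 -4.398120e+02]
 [-1.680000e-01 -4.780000e-01 -8.620000e-01  1.609020e+02]
 [ 3.050000e-01  8.060000e-01 -5.070000e-01  1.444717e+03]
 [ 0.000000e+00  0.000000e+00  0.000000e+00  1.000000e+00]]
top 54.64315364391187 259.69398284352326 193.65136630942268 [[-3.000000e-02 -9.990000e-01 -1.100000e-02  3.259400e+01]
 [-9.830000e-01  3.100000e-02 -1.790000e-01  4.919570e+02]
 [ 1.790000e-01  5.000000e-03 -9.840000e-01  1.121576e+03]
 [ 0.000000e+00  0.000000e+00  0.000000e+00  1.000000e+00]]
wrist 64.8938240120943 251.19318732735866 192.0309818988367 [[ 3.67000e-01 -9.30000e-01 -1.00000e-03 -6.48806e+02]
 [-8.86000e-01 -3.50000e-01  3.04000e-01 -3.97620e+01]
 [-2.83000e-01 -1.10000e-01 -9.53000e-01  3.80066e+02]
 [ 0.00000e+00  0.00000e+00  0.00000e+00  1.00000e+00]]
```

View pics/top0.png

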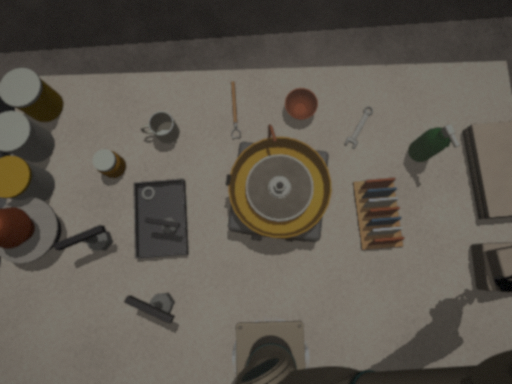

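View pics/side0.png

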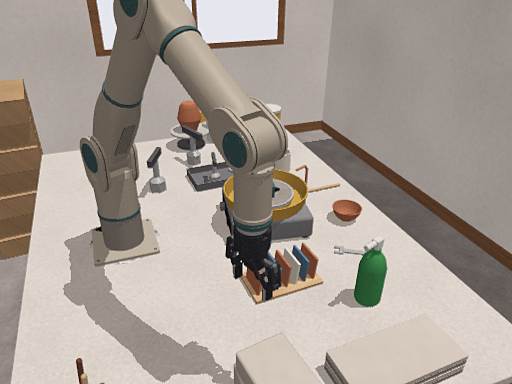

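View pics/wrist0.png

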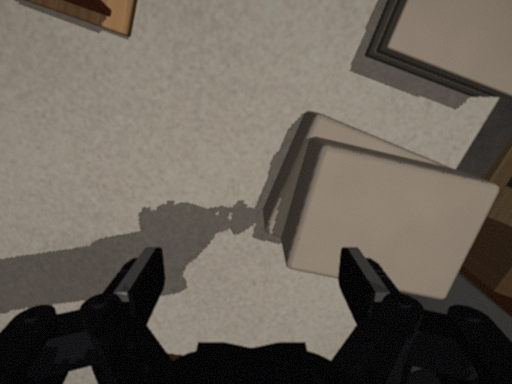

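```bash
cat > h.py <<'E'
import numpy as np, cv2
from cell import *
def K(im):
    f=384/2/np.tan(np.radians(im["vfov"])/2); return f,im["cx"],im["cy"]
def ray(im,u,v,z):
    f,cx,cy=K(im);T=np.array(im["camera_from_world"]);R=T[:3,:3];c=-R.T@T[:3,3]
    d=R.T@np.array([(u-cx)/f,(v-cy)/f,1]);return c+d*(z-c[2])/d[2]
def proj(im,p):
    f,cx,cy=K(im);T=np.array(im["camera_from_world"]);q=T[:3,:3]@np.array(p)+T[:3,3];return np.array([cx+f*q[0]/q[2],cy+f*q[1]/q[2]])
def save(im,name,box=None,s=1):
    c=im["color"][...,::-1]
    if box: u0,v0,u1,v1=box;c=c[v0:v1,u0:u1]
    cv2.imwrite("pics/"+name,cv2.resize(np.ascontiguousarray(c),None,fx=s,fy=s,interpolation=cv2.INTER_CUBIC))
E
python3 - <<'E'
from h import *
im=get_image("top")
a=im["color"].astype(float);im["color"]=np.clip(a*1.8,0,255).astype(np.uint8)
save(im,"t1.png",(125,170,200,270),8)
save(im,"t2.png",(220,130,340,245),6)
np.save("top.npy",im,allow_pickle=True)
E
```

```text
(no output)
```

View pics/t1.png

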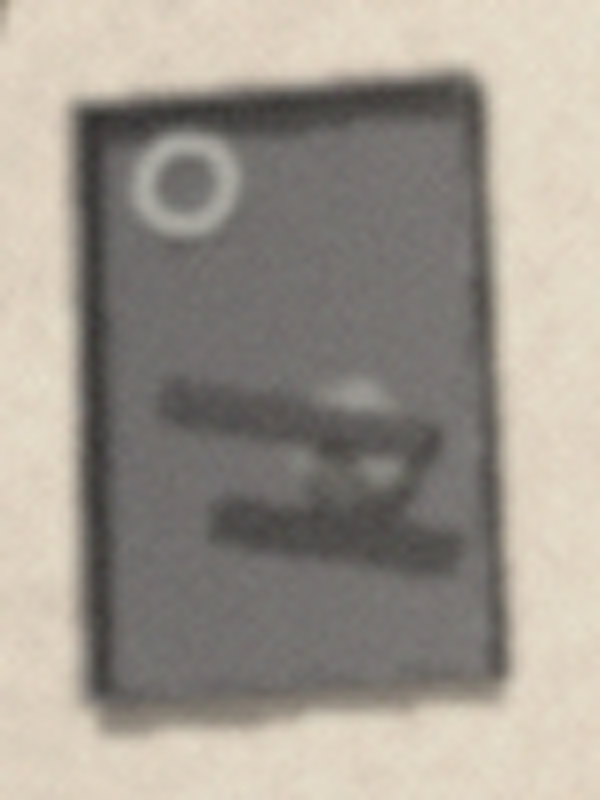

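View pics/t2.png

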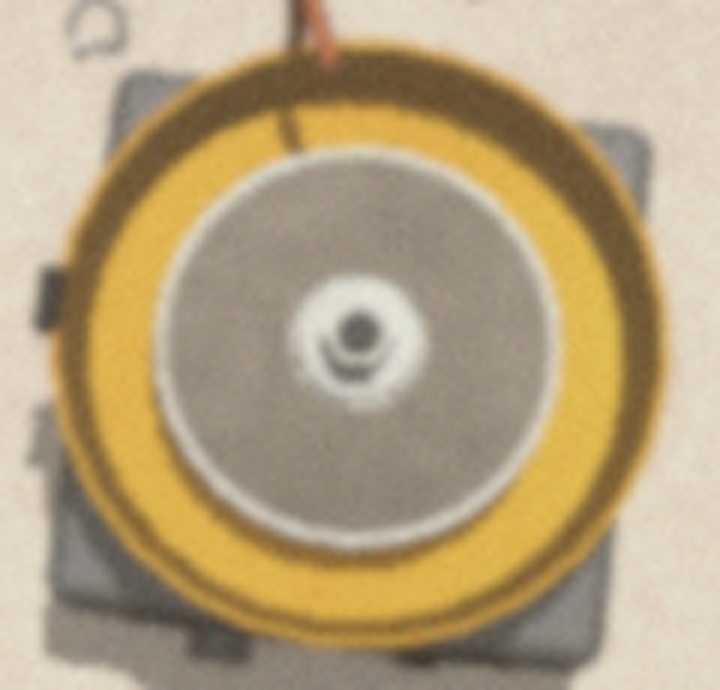

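```bash
python3 - <<'E'
from h import *
im=np.load("top.npy",allow_pickle=True).item()
f=lambda x,y:(125+x/8-.44,170+y/8-.44)
for n,p,z in(("barL",(160,402),121),("barR",(438,436),121),("bar mid",(299,418),121),("socket",(352,430),35),("trTL",(78,105),35),("trTR",(480,78),35),("trBL",(92,695),35),("trBR",(505,680),35),("spacer",(186,185),12)):
    print(n,ray(im,*f(*p),z).round(1))
g=lambda x,y:(220+x/6-.42,130+y/6-.42)
for n,p,z in(("lap",(358,348),125),("spindle",(358,330),155),("pan L",(55,347),142),("pan R",(667,347),142),("pan T",(360,40),142),("pan B",(360,645),142)):
    print(n,ray(im,*g(*p),z).round(1))
# spectral mask: pan ellipse
hsv=cv2.cvtColor(im["color"],cv2.COLOR_RGB2HSV)
E
```

```text
barL [412.3 353.2 121. ]
barR [396.8 252.1 121. ]
bar mid [404.9 302.6 121. ]
socket [409.3 305.1  35. ]
trTL [542.7 416.6  35. ]
trTR [548.6 255.9  35. ]
trBL [310.1 404.   35. ]
trBR [311.  244.8  35. ]
spacer [513.3 379.7  12. ]
lap [494.3 -40.7 125. ]
spindle [497.1 -39.6 155. ]
pan L [496.1 105.5 142. ]
pan R [ 486.7 -187.7  142. ]
pan T [645.3 -46.9 142. ]
pan B [349.3 -35.2 142. ]
```

```bash
cat >> h.py <<'E'
from scipy.spatial.transform import Rotation as Ro
def delta(x,y,z,yawdeg=None):
    s=read_state();p=s["eef_pos"];r=s["tool_rot"];R=Ro.from_euler("xyz",r).as_matrix()
    d=R.T@(np.array([x,y,z])-p); yaw=np.degrees(r[2])
    print("pos",p.round(2),"rot",r.round(4),"yawdeg",yaw.round(2),"t",s["clock"],"F",s["force"].round(1),"w",round(s["width"],1),"q1,7",s["qpos"][[0,6]].round(2))
    print("d tool x y z",d.round(2),"| 3d ay (rad)", None if yawdeg is None else round(-np.radians((yawdeg-yaw+180)%360-180),4))
E
python3 - <<'E'
from h import *
delta(494,-41,275,-5)
E
```

```text
pos [ 237.89 -604.55  241.75] rot [-1.5708e+00  1.1000e-03 -1.1960e+00] yawdeg -68.53 t 0.2 F [1.3 1.5 0.7] w 85.6 q1,7 [ 1.13 -0.02]
d tool x y z [-430.72  -32.77  444.63] | 3d ay (rad) -1.1088
```

```bash
python3 -m jog '[{"x":-172,"y":-33,"z":178,"ay":-0.55},{"x":-172,"y":-33,"z":178,"ay":-0.55},{"x":-172,"y":-33,"z":178,"ay":-0.55},{"x":-172,"y":-33,"z":178,"ay":-0.55},{"x":-172,"y":-33,"z":178,"ay":-0.55}]'; python3 -c "
from h import *
delta(494,-41,275,-5)"
```

```text
pos [ 237.89 -604.55  241.75] rot [-1.5708e+00  1.1000e-03 -1.1960e+00] yawdeg -68.53 t 0.2 F [1.3 1.5 0.7] w 85.6 q1,7 [ 1.13 -0.02]
d tool x y z [-430.72  -32.77  444.63] | 3d ay (rad) -1.1088$[0]: bad value
```

```bash
python3 -m jog '[{"x":-34,"y":-10,"z":35,"ay":-0.14},{"x":-68,"y":-20,"z":70,"ay":-0.28},{"x":-102,"y":-33,"z":105,"ay":-0.42},{"x":-136,"y":-33,"z":140,"ay":-0.55},{"x":-170,"y":-33,"z":175,"ay":-0.55}]'; python3 -c "
from h import *
delta(494,-41,275,-5)"
```

```text
pos [ 237.89 -604.55  241.75] rot [-1.5708e+00  1.1000e-03 -1.1960e+00] yawdeg -68.53 t 0.2 F [1.3 1.5 0.7] w 85.6 q1,7 [ 1.13 -0.02]
d tool x y z [-430.72  -32.77  444.63] | 3d ay (rad) -1.1088$[0]: bad value
```

```bash
python3 -m jog '[{"x":-34,"y":-10,"z":35,"ax":0,"ay":-0.14,"az":0,"grip":85},{"x":-68,"y":-20,"z":70,"ax":0,"ay":-0.28,"az":0,"grip":85},{"x":-102,"y":-33,"z":105,"ax":0,"ay":-0.42,"az":0,"grip":85},{"x":-136,"y":-33,"z":140,"ax":0,"ay":-0.55,"az":0,"grip":85},{"x":-170,"y":-33,"z":175,"ax":0,"ay":-0.55,"az":0,"grip":85}]'; python3 -c "
from h import *
delta(494,-41,275,-5)"
```

```text
clock: 0.7
eef_pos: [339.3, -380.9, 275.8]
tool_rot: [-1.571, -0.001, -0.643]
force: [1.8, 1.1, -0.2]
width: 84.8
pos [ 339.27 -380.92  275.81] rot [-1.5707e+00 -1.3000e-03 -6.4340e-01] yawdeg -36.86 t 0.7 F [ 1.8  1.1 -0.2] w 84.8 q1,7 [0.89 0.08]
d tool x y z [-80.12   0.76 364.78] | 3d ay (rad) -0.5561
```

```bash
python3 -m jog '[{"x":-80,"y":0,"z":340,"ax":0,"ay":-0.56,"az":0,"grip":85},{"x":-80,"y":0,"z":340,"ax":0,"ay":-0.56,"az":0,"grip":85},{"x":-80,"y":0,"z":340,"ax":0,"ay":-0.56,"az":0,"grip":85},{"x":-80,"y":0,"z":340,"ax":0,"ay":-0.56,"az":0,"grip":85},{"x":-80,"y":0,"z":340,"ax":0,"ay":-0.56,"az":0,"grip":85}]'; python3 -c "
from h import *
delta(494,-41,275,-5)"
```

```text
clock: 1.2
eef_pos: [439.8, -152.1, 275.5]
tool_rot: [-1.571, -0.001, -0.084]
force: [1.3, -0.4, 0.6]
width: 85.3
pos [ 439.81 -152.09  275.51] rot [-1.5709e+00 -6.0000e-04 -8.4000e-02] yawdeg -4.81 t 1.2 F [ 1.3 -0.4  0.6] w 85.3 q1,7 [0.53 0.03]
d tool x y z [ 44.68   0.52 115.25] | 3d ay (rad) 0.0033
```

Big values repeated work. On to above the nut.

```bash
python3 -m jog '[{"x":45,"y":0,"z":115,"ax":0,"ay":0,"az":0,"grip":85},{"x":45,"y":0,"z":115,"ax":0,"ay":0,"az":0,"grip":85},{"x":45,"y":0,"z":115,"ax":0,"ay":0,"az":0,"grip":85},{"x":45,"y":0,"z":115,"ax":0,"ay":0,"az":0,"grip":85}]'; python3 -c "
from h import *
delta(494,-41,275,-5)
im=get_image('wrist');np.save('w1.npy',im,allow_pickle=True);save(im,'w1.png',None,1.5);save(im,'w1z.png',(190,130,320,260),5)
print(proj(im,(494,-41,155)))"
```

```text
clock: 1.6
eef_pos: [495.6, -38.5, 275.4]
tool_rot: [-1.568, -0.001, -0.079]
force: [-0.5, -1.3, -0.8]
width: 84.9
pos [495.6  -38.53 275.45] rot [-1.5683e+00 -1.4000e-03 -7.8800e-02] yawdeg -4.51 t 1.6 F [-0.5 -1.3 -0.8] w 84.9 q1,7 [ 0.29 -0.24]
d tool x y z [-1.4   0.44 -2.59] | 3d ay (rad) 0.0085
[249.33236331 192.67923409]
```

View pics/w1.png

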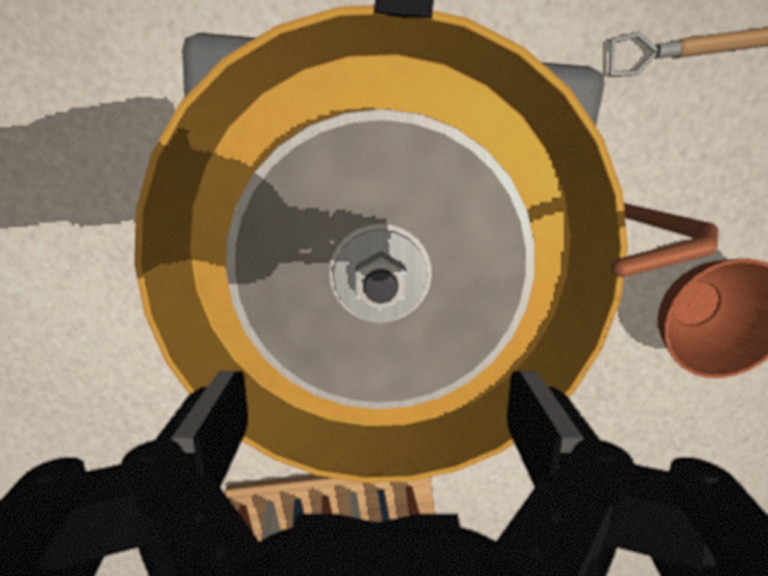

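View pics/w1z.png

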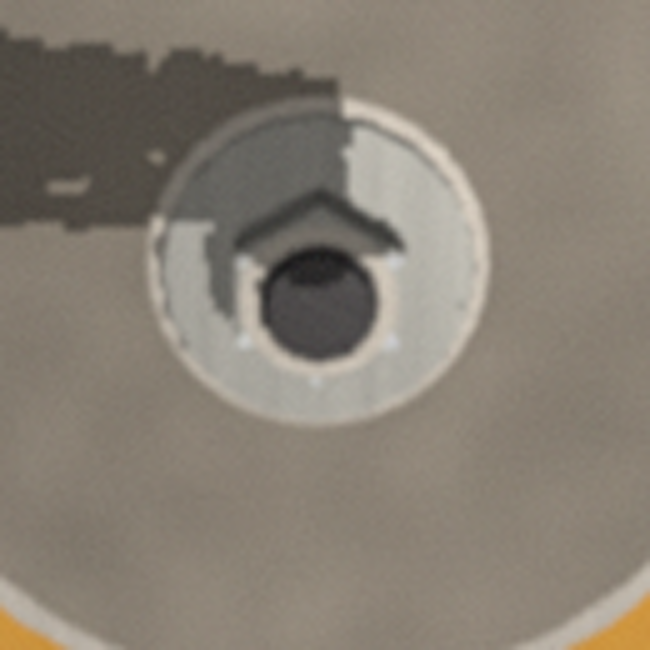

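```bash
python3 - <<'E'
from h import *
im=np.load("w1.npy",allow_pickle=True).item()
P=[]
for x,y in((243,260),(393,260),(391,342),(244,343),(316,380)):
    p=ray(im,190+x/5-.4,130+y/5-.4,149);P.append(p[:2])
P=np.array(P);print(P.round(1))
from scipy.optimize import least_squares
g=np.array([0,1,2,3,4])  # figure angle assign
r=least_squares(lambda c:np.hypot(*(P-c).T)-17.32,P.mean(0)) ;c=r.x;print("c",c,r.fun.round(2))
a=np.degrees(np.arctan2(*(P-c).T[::-1]));print(a.round(1),"corners mod60",(a%60).round(1))
# spindle end circle
for x,y,z in((321,303,155),):
    print("spindle",ray(im,190+x/5-.4,130+y/5-.4,z))
for l,rr,t,b in ((148,490,97,427),): print("flange",ray(im,190+(l+rr)/10-.4,130+(t+b)/10-.4,131))
E
```

```text
[[484.8 -31.8]
 [511.4 -33.9]
 [510.1 -49.2]
 [483.6 -47.3]
 [496.  -55.5]]
c [497.52844731 -39.11200771] [-2.65 -2.55 -1.21 -1.1  -0.9 ]
[ 150.3   20.6  -39.  -149.5  -95.4] corners mod60 [30.3 20.6 21.  30.5 24.6]
spindle [498.08052642 -39.03668142 155.        ]
flange [497.98953239 -38.30040053 131.        ]
```

```bash
python3 -c "
from h import *
delta(405,303,260,-8.7)"
```

```text
pos [494.46 -41.37 275.22] rot [-1.5703  0.     -0.0821] yawdeg -4.71 t 1.65 F [-0.5 -1.1 -0.1] w 84.8 q1,7 [ 0.29 -0.24]
d tool x y z [-117.41   15.38  335.87] | 3d ay (rad) 0.0697
```

```bash
python3 -m jog '[{"x":-80,"y":0,"z":230,"ax":0,"ay":0,"az":0,"grip":85},{"x":-80,"y":0,"z":230,"ax":0,"ay":0,"az":0,"grip":85},{"x":-80,"y":0,"z":230,"ax":0,"ay":0,"az":0,"grip":85},{"x":-80,"y":0,"z":230,"ax":0,"ay":0,"az":0,"grip":85},{"x":-80,"y":0,"z":230,"ax":0,"ay":0,"az":0,"grip":85}]';python3 -m jog '[{"x":-37,"y":15,"z":106,"ax":0,"ay":0.07,"az":0,"grip":85},{"x":-37,"y":15,"z":106,"ax":0,"ay":0.07,"az":0,"grip":85},{"x":-37,"y":15,"z":106,"ax":0,"ay":0.07,"az":0,"grip":85},{"x":-37,"y":15,"z":106,"ax":0,"ay":0.07,"az":0,"grip":85}]'; python3 -c "
from h import *
delta(405,303,260,-8.7)
im=get_image('wrist');np.save('w2.npy',im,allow_pickle=True);save(im,'w2.png',None,1.5)
delta(405,303,260,-8.7)
"
```

```text
clock: 2.15
eef_pos: [433.5, 193.2, 275.4]
tool_rot: [-1.572, -0.0, -0.088]
force: [1.8, 0.1, 0.2]
width: 84.9
clock: 2.55
eef_pos: [405.7, 302.4, 259.9]
tool_rot: [-1.571, 0.001, -0.153]
force: [-0.7, -0.6, -0.8]
width: 85.0
pos [405.72 302.38 259.9 ] rot [-1.5713e+00  8.0000e-04 -1.5320e-01] yawdeg -8.78 t 2.55 F [-0.7 -0.6 -0.8] w 85.0 q1,7 [-0.4  -1.08]
d tool x y z [-0.81 -0.1   0.5 ] | 3d ay (rad) -0.0013
pos [406.7  300.2  259.96] rot [-1.5727e+00  1.0000e-04 -1.5630e-01] yawdeg -8.96 t 2.6 F [ 0.8 -0.7 -0.5] w 85.1 q1,7 [-0.4  -1.08]
d tool x y z [-2.11 -0.04  2.5 ] | 3d ay (rad) -0.0045
```

View pics/w2.png

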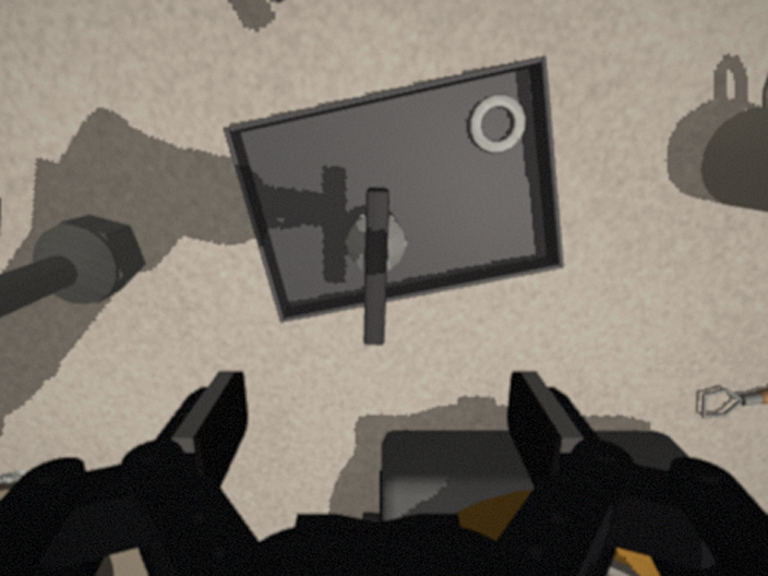

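```bash
python3 - <<'E'
from h import *
im=np.load("w2.npy",allow_pickle=True).item()
f=lambda x,y:((x+.5)/1.5-.5,(y+.5)/1.5-.5)
a=ray(im,*f(377,190),121);b=ray(im,*f(374.5,343),121)
# end tops: near edges
print(a,b,(a+b)/2,np.hypot(*(a-b)[:2]),np.degrees(np.arctan2(*(a-b)[:2][::-1])))
print("spacer",ray(im,*f(497,124),12))
print("tray",[ray(im,*f(*p),35)[:2].round(1) for p in((228,128),(545,58),(562,266),(282,320))])
save(im,'w2z.png',(215,110,295,240),6)
E
```

```text
[413.60488617 354.09540908 121.        ] [397.09452091 257.44763662 121.        ] [405.34970354 305.77152285 121.        ] 98.04786627592628 80.30572613916021
spacer [513.24188374 379.90674909  12.        ]
tray [array([309.8, 407.5]), array([544.4, 418.9]), array([551.9, 263.1]), array([316.5, 251.5])]
```

View pics/w2z.png

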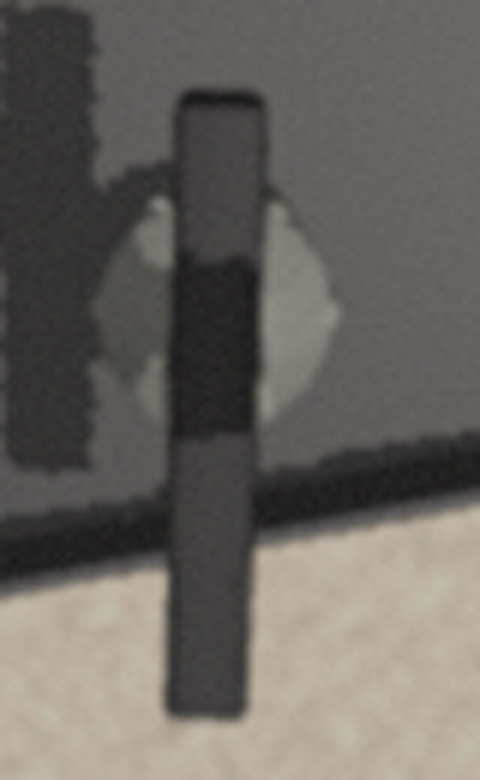

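```bash
python3 - <<'E'
from h import *
im=np.load("w2.npy",allow_pickle=True).item()
f=lambda x,y:(215+x/6-.42,110+y/6-.42)
a=ray(im,*f(222.5,106),121);b=ray(im,*f(206,714),121)
print(a,b,(a+b)/2,np.hypot(*(a-b)[:2]),np.degrees(np.arctan2(*(a-b)[:2][::-1])))
delta(405.5,305,110,-9.7)
E
```

```text
[413.9391756  353.39077532 121.        ] [396.51362921 257.45024738 121.        ] [405.2264024  305.42051135 121.        ] 97.51017673990616 79.70566701466232
pos [406.7  300.2  259.96] rot [-1.5727e+00  1.0000e-04 -1.5630e-01] yawdeg -8.96 t 2.6 F [ 0.8 -0.7 -0.5] w 85.1 q1,7 [-0.4  -1.08]
d tool x y z [ -1.91 149.96   4.84] | 3d ay (rad) 0.013
```

```bash
python3 -m jog '[{"x":-1,"y":100,"z":3,"ax":0,"ay":0.015,"az":0,"grip":85},{"x":-1,"y":100,"z":3,"ax":0,"ay":0.015,"az":0,"grip":85},{"x":-1,"y":100,"z":3,"ax":0,"ay":0.015,"az":0,"grip":85},{"x":-1,"y":100,"z":3,"ax":0,"ay":0.015,"az":0,"grip":85}]'; python3 -c "
from h import *
delta(405.3,305.4,104,-10)
"
```

```text
clock: 3.0
eef_pos: [406.8, 302.6, 160.7]
tool_rot: [-1.573, 0.0, -0.174]
force: [-0.1, 0.3, 0.3]
width: 85.1
pos [406.8  302.58 160.68] rot [-1.5729e+00  4.0000e-04 -1.7400e-01] yawdeg -9.97 t 3.0 F [-0.1  0.3  0.3] w 85.1 q1,7 [-0.46 -1.18]
d tool x y z [-1.94 56.68  2.64] | 3d ay (rad) 0.0005
```

```bash
python3 -m jog '[{"x":-2,"y":57,"z":3,"ax":0,"ay":0,"az":0,"grip":85},{"x":-2,"y":57,"z":3,"ax":0,"ay":0,"az":0,"grip":85},{"x":-2,"y":57,"z":3,"ax":0,"ay":0,"az":0,"grip":85}]'; python3 -c "
from h import *
delta(405.3,305.4,104,-10)
im=get_image('wrist');save(im,'w3.png',None,1.5)
"
```

```text
clock: 3.3
eef_pos: [405.1, 307.6, 104.6]
tool_rot: [-1.571, -0.001, -0.172]
force: [0.1, 0.1, 0.1]
width: 85.1
pos [405.08 307.6  104.57] rot [-1.5712e+00 -7.0000e-04 -1.7180e-01] yawdeg -9.84 t 3.3 F [0.1 0.1 0.1] w 85.1 q1,7 [-0.51 -1.24]
d tool x y z [ 0.59  0.57 -2.13] | 3d ay (rad) 0.0028
```

View pics/w3.png

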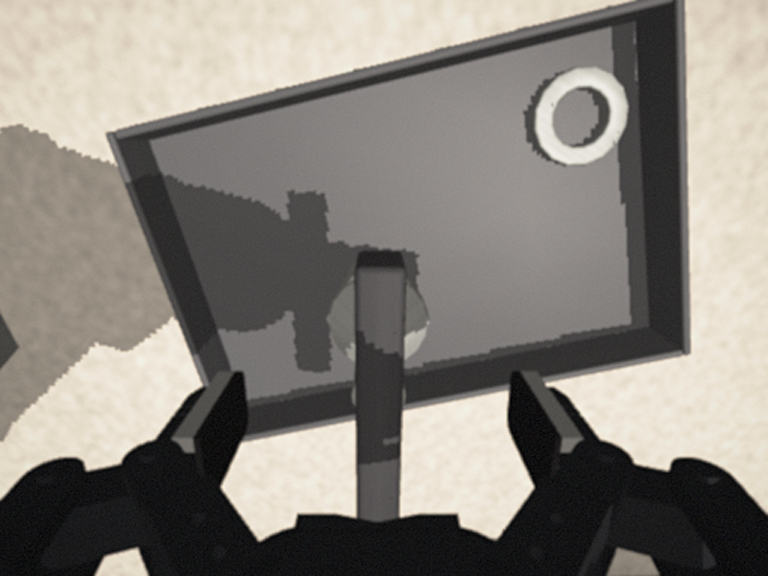

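```bash
python3 -c "
from h import *
delta(405.3,305.4,104,-10)
im=get_image('wrist');a=ray(im,(379+.5)/1.5-.5,268/1.5,121);print(a)
delta(405.3,305.4,104,-10)
"
```

```text
pos [405.58 308.29 105.4 ] rot [-1.5694 -0.002  -0.1717] yawdeg -9.84 t 3.35 F [0.1 0.1 0.8] w 85.1 q1,7 [-0.51 -1.24]
d tool x y z [ 0.21  1.4  -2.9 ] | 3d ay (rad) 0.0029
[413.98586399 354.19432712 121.        ]
pos [405.85 308.68 105.74] rot [-1.5683 -0.0027 -0.1717] yawdeg -9.84 t 3.4 F [0.2 1.1 0.5] w 84.8 q1,7 [-0.51 -1.24]
d tool x y z [ 0.02  1.73 -3.33] | 3d ay (rad) 0.0029
```

```bash
python3 -m jog '[{"x":0,"y":1,"z":-3.5,"ax":0,"ay":0,"az":0,"grip":85},{"x":0,"y":1,"z":-3.5,"ax":0,"ay":0,"az":0,"grip":0},{"x":0,"y":1,"z":-3.5,"ax":0,"ay":0,"az":0,"grip":0},{"x":0,"y":1,"z":-3.5,"ax":0,"ay":0,"az":0,"grip":0},{"x":0,"y":1,"z":-3.5,"ax":0,"ay":0,"az":0,"grip":0}]'; python3 -m jog '[{"x":0,"y":0,"z":0,"ax":0,"ay":0,"az":0,"grip":0},{"x":0,"y":0,"z":0,"ax":0,"ay":0,"az":0,"grip":0},{"x":0,"y":0,"z":0,"ax":0,"ay":0,"az":0,"grip":0},{"x":0,"y":0,"z":0,"ax":0,"ay":0,"az":0,"grip":0}]'
```

```text
clock: 3.9
eef_pos: [403.9, 304.8, 102.5]
tool_rot: [-1.571, -0.0, -0.171]
force: [0.1, -0.3, 0.8]
width: 27.9
clock: 4.3
eef_pos: [404.3, 304.8, 102.6]
tool_rot: [-1.57, -0.001, -0.171]
force: [0.5, -0.9, 4.7]
width: 15.1
```

```bash
python3 -c "
from h import *
delta(405.3,305.4,104,-10)"
```

```text
pos [404.25 304.82 102.56] rot [-1.5703e+00 -7.0000e-04 -1.7120e-01] yawdeg -9.81 t 4.3 F [ 0.5 -0.9  4.7] w 15.1 q1,7 [-0.5  -1.24]
d tool x y z [ 0.94 -1.44  0.76] | 3d ay (rad) 0.0034
```

Nearly closed; let it settle and lift a little.

```bash
python3 -m jog '[{"x":0,"y":0,"z":0,"ax":0,"ay":0,"az":0,"grip":0},{"x":0,"y":0,"z":0,"ax":0,"ay":0,"az":0,"grip":0},{"x":0,"y":-15,"z":0,"ax":0,"ay":0,"az":0,"grip":0},{"x":0,"y":-35,"z":0,"ax":0,"ay":0,"az":0,"grip":0},{"x":0,"y":-60,"z":0,"ax":0,"ay":0,"az":0,"grip":0}]'; python3 -m jog '[{"x":0,"y":-30,"z":0,"ax":0,"ay":0,"az":0,"grip":0},{"x":0,"y":-60,"z":0,"ax":0,"ay":0,"az":0,"grip":0},{"x":0,"y":-90,"z":0,"ax":0,"ay":0,"az":0,"grip":0},{"x":0,"y":-120,"z":0,"ax":0,"ay":0,"az":0,"grip":0},{"x":0,"y":-135,"z":0,"ax":0,"ay":0,"az":0,"grip":0}]';python3 -c "
from h import *
delta(497.5,-40,304,25.3)
im=get_image('wrist');save(im,'w4.png',None,1.5);np.save('w4.npy',im,allow_pickle=True)
im=get_image('side');save(im,'s4.png',None,1.5);np.save('s4.npy',im,allow_pickle=True)
"
```

```text
clock: 4.8
eef_pos: [402.0, 303.5, 161.2]
tool_rot: [-1.575, 0.004, -0.17]
force: [0.6, -0.0, -4.1]
width: 14.7
clock: 5.3
eef_pos: [403.4, 304.8, 298.5]
tool_rot: [-1.57, -0.0, -0.171]
force: [0.4, 0.9, -3.7]
width: 15.0
pos [403.41 304.81 298.55] rot [-1.5702 -0.     -0.1706] yawdeg -9.77 t 5.3 F [ 0.4  0.9 -3.7] w 15.0 q1,7 [-0.39 -1.08]
d tool x y z [ 151.27   -5.64 -323.83] | 3d ay (rad) -0.6122
```

View pics/w4.png

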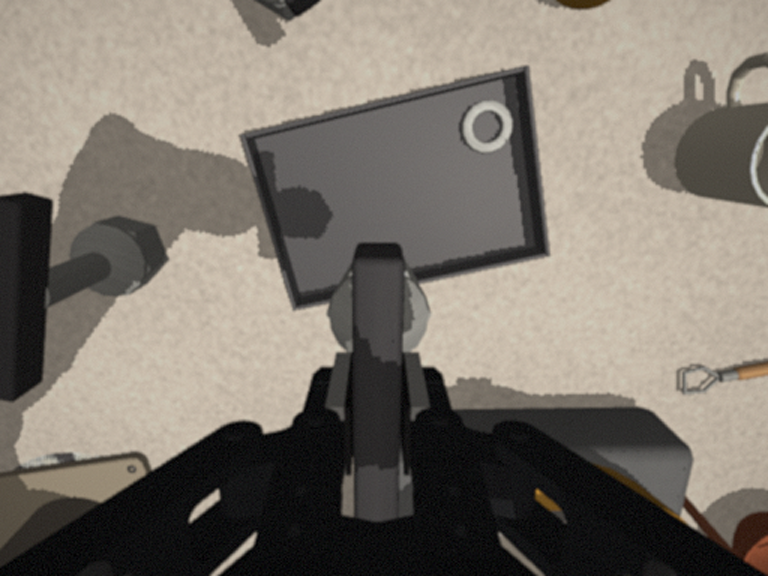

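View pics/s4.png

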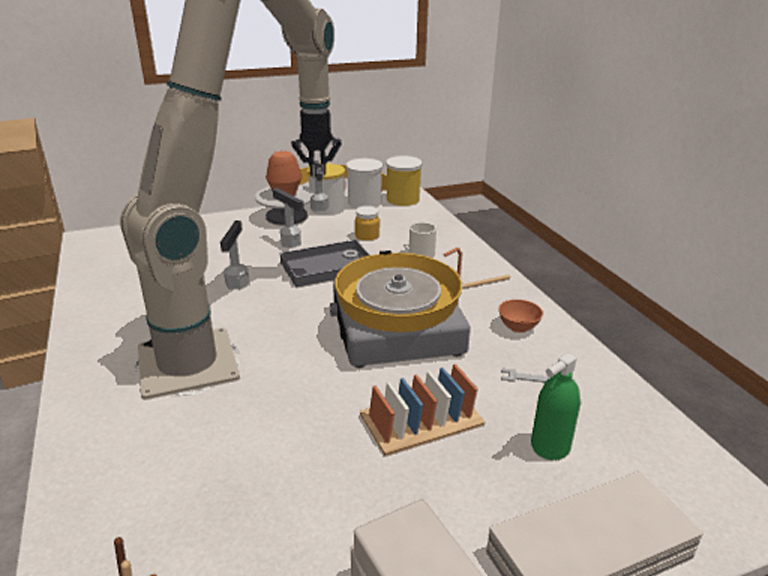

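```bash
python3 - <<'E'
from h import *
im=np.load("w4.npy",allow_pickle=True).item()
f=lambda x,y:((x+.5)/1.5-.5,(y+.5)/1.5-.5)
save(im,'w4z.png',(205,150,300,300),5)
p=np.array([403.41,304.81,298.55]);R=Ro.from_euler("xyz",[-1.5702,0,-.1706]).as_matrix()
for n,q,z in(("far L",(354,259),p[2]+18.4),("far R",(405,259),p[2]+18.4)): print(n,(R.T@(ray(im,*f(*q),z)-p)).round(1))
E
```

```text
far L [ -6.  -18.4  49.9]
far R [  7.2 -18.4  49.9]
```

View pics/w4z.png

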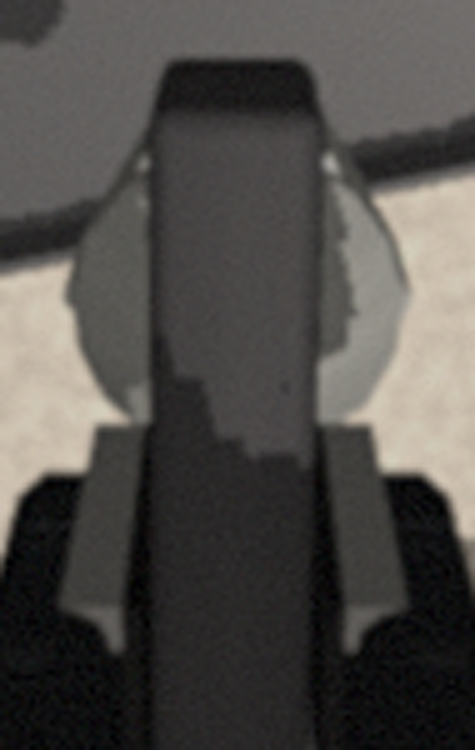

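```bash
python3 -m jog '[{"x":18,"y":-2,"z":-40,"ax":0,"ay":-0.1,"az":0,"grip":0},{"x":36,"y":-3,"z":-80,"ax":0,"ay":-0.2,"az":0,"grip":0},{"x":54,"y":-4,"z":-120,"ax":0,"ay":-0.3,"az":0,"grip":0},{"x":72,"y":-5,"z":-160,"ax":0,"ay":-0.4,"az":0,"grip":0},{"x":90,"y":-5,"z":-200,"ax":0,"ay":-0.5,"az":0,"grip":0}]'; python3 -c "
from h import *
delta(497.3,-40,304,25.3)"
```

```text
clock: 5.9
eef_pos: [457.2, 90.2, 300.4]
tool_rot: [-1.57, 0.004, 0.334]
force: [0.5, 0.4, -3.5]
width: 14.8
pos [457.18  90.21 300.36] rot [-1.57    0.0039  0.3336] yawdeg 19.12 t 5.9 F [ 0.5  0.4 -3.5] w 14.8 q1,7 [ 0.13 -0.14]
d tool x y z [  -4.75   -3.72 -136.16] | 3d ay (rad) -0.1079
```

```bash
python3 -m jog '[{"x":-2,"y":0,"z":-40,"ax":0,"ay":-0.05,"az":0,"grip":0},{"x":-4,"y":0,"z":-80,"ax":0,"ay":-0.108,"az":0,"grip":0},{"x":-5,"y":0,"z":-115,"ax":0,"ay":-0.108,"az":0,"grip":0},{"x":-5,"y":0,"z":-136,"ax":0,"ay":-0.108,"az":0,"grip":0},{"x":-5,"y":0,"z":-136,"ax":0,"ay":-0.108,"az":0,"grip":0}]'; python3 -c "
from h import *
delta(497.3,-40,304,25.3)
im=get_image('wrist');save(im,'w5.png',None,1.5)
im=get_image('side');save(im,'s5.png',(190,120,330,240),5)
delta(497.3,-40,264,25.3)"
```

```text
clock: 6.4
eef_pos: [496.9, -42.4, 299.7]
tool_rot: [-1.57, 0.005, 0.431]
force: [-0.3, 0.4, -4.2]
width: 14.6
pos [496.88 -42.38 299.72] rot [-1.5702  0.0046  0.4308] yawdeg 24.68 t 6.4 F [-0.3  0.4 -4.2] w 14.6 q1,7 [0.38 0.23]
d tool x y z [ 1.35 -4.28  1.99] | 3d ay (rad) -0.0108
pos [496.29 -37.96 300.4 ] rot [-1.5679  0.0032  0.4362] yawdeg 24.99 t 6.5 F [ 0.5 -0.1 -4. ] w 14.7 q1,7 [0.38 0.23]
d tool x y z [ 0.17 36.39 -2.38] | 3d ay (rad) -0.0054
```

View pics/w5.png

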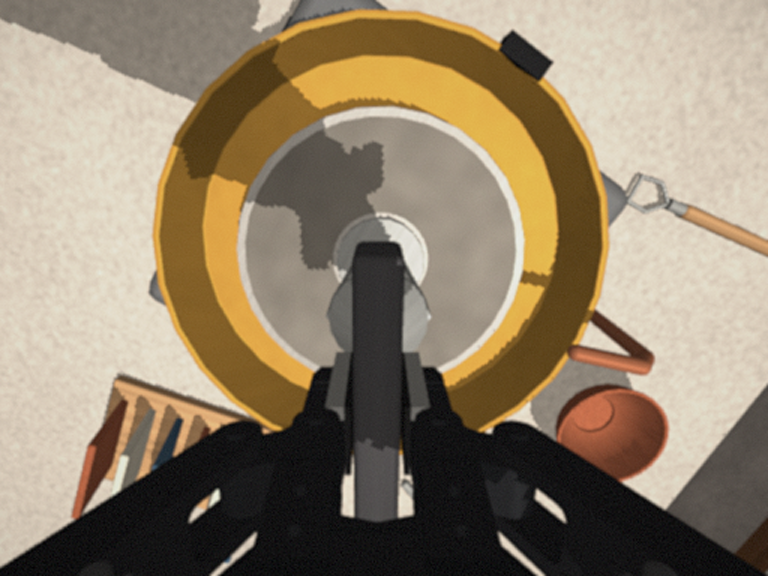

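View pics/s5.png

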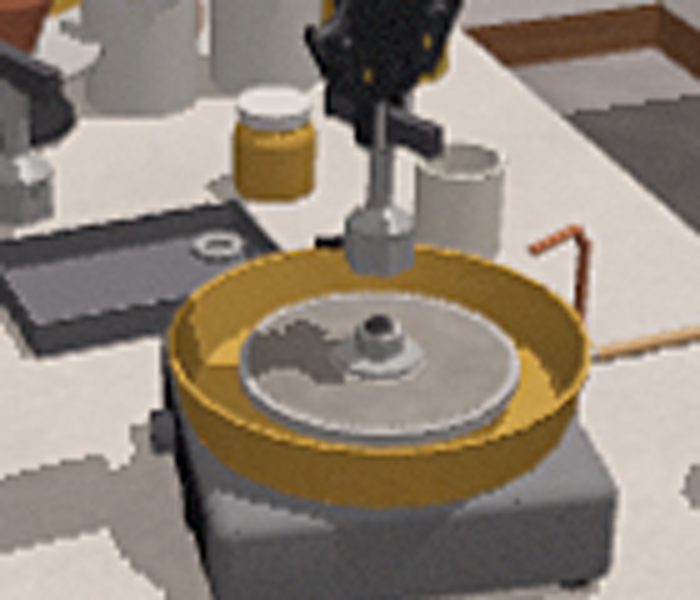

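```bash
python3 -m jog '[{"x":0,"y":30,"z":0,"ax":0,"ay":-0.005,"az":0,"grip":0},{"x":0,"y":40,"z":0,"ax":0,"ay":-0.005,"az":0,"grip":0},{"x":0,"y":40,"z":0,"ax":0,"ay":-0.005,"az":0,"grip":0},{"x":0,"y":40,"z":0,"ax":0,"ay":-0.005,"az":0,"grip":0}]'; python3 -c "
from h import *
delta(497.3,-40,248,25.3)
for i in range(4): get_image('side'); delta(497.3,-40,248,25.3)
im=get_image('side');save(im,'s6.png',(220,140,310,230),7);np.save('s6.npy',im,allow_pickle=True)
im=get_image('wrist');np.save('w6.npy',im,allow_pickle=True);save(im,'w6.png',None,1.5)
"
```

```text
clock: 6.9
eef_pos: [497.7, -37.2, 262.5]
tool_rot: [-1.57, 0.0, 0.443]
force: [-0.5, -0.0, -3.6]
width: 14.6
pos [497.7  -37.24 262.51] rot [-1.5703  0.      0.4433] yawdeg 25.4 t 6.9 F [-0.5 -0.  -3.6] w 14.6 q1,7 [0.36 0.21]
d tool x y z [-1.55 14.51 -2.33] | 3d ay (rad) 0.0017
pos [498.15 -37.41 262.97] rot [-1.5711e+00 -1.0000e-03  4.4290e-01] yawdeg 25.38 t 6.95 F [ 0.1  1.1 -3.6] w 14.8 q1,7 [0.36 0.21]
d tool x y z [-1.9  14.96 -1.97] | 3d ay (rad) 0.0014
pos [498.28 -37.6  263.17] rot [-1.5714e+00 -1.5000e-03  4.4260e-01] yawdeg 25.36 t 7.0 F [-0.3  0.1 -3.3] w 15.0 q1,7 [0.36 0.21]
d tool x y z [-1.94 15.17 -1.74] | 3d ay (rad) 0.001
pos [498.31 -37.74 263.24] rot [-1.5717 -0.0016  0.4424] yawdeg 25.35 t 7.05 F [ 1.1 -0.4 -3.5] w 14.7 q1,7 [0.36 0.21]
d tool x y z [-1.91 15.24 -1.6 ] | 3d ay (rad) 0.0008
pos [498.22 -37.87 263.16] rot [-1.5716e+00 -1.5000e-03  4.4210e-01] yawdeg 25.33 t 7.1 F [-0.1  0.2 -4.6] w 15.0 q1,7 [0.36 0.21]
d tool x y z [-1.76 15.16 -1.52] | 3d ay (rad) 0.0005
```

View pics/s6.png

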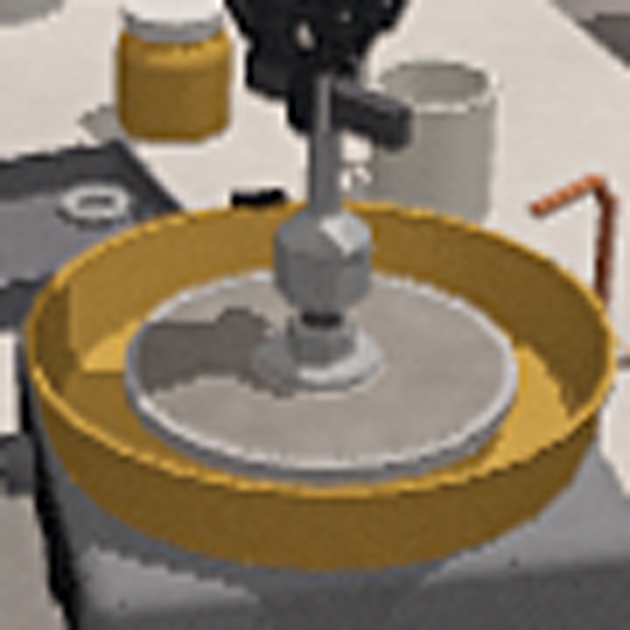

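View pics/w6.png

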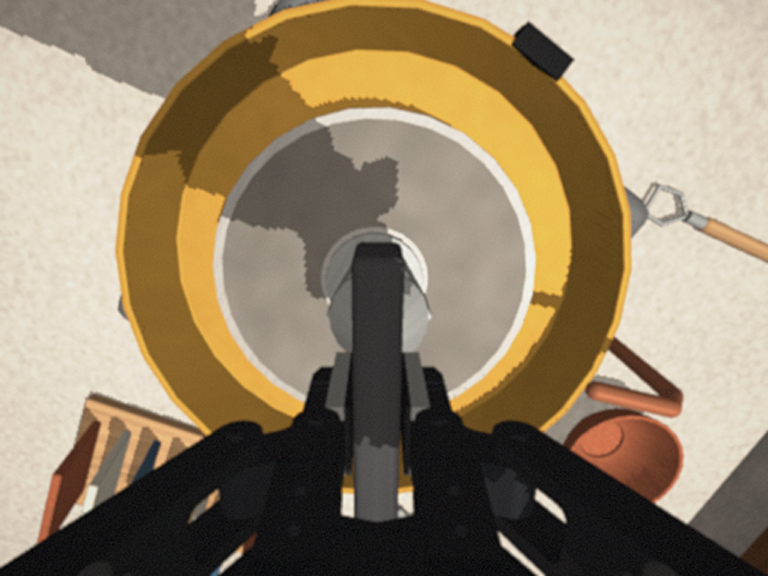

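```bash
python3 - <<'E'
from h import *
s=read_state();p=s["eef_pos"];R=Ro.from_euler("xyz",s["tool_rot"]).as_matrix();print(p,s["tool_rot"])
im=np.load("w6.npy",allow_pickle=True).item()
save(im,'w6z.png',(195,135,305,285),5)
q=np.load("s6.npy",allow_pickle=True).item()
# key axis and nut in side cam
kb=p+R@np.array([0,98.6,0]);
print("key bottom world est",kb,"pix crop",(proj(q,kb)-[220,140]+.43)*7)
for n,P in(("flange ctr",(497.5,-40,131)),("nut top",(497.5,-40,149))): print(n,(proj(q,P)-[220,140]+.43)*7, "wrist",proj(im,P))
print("key bot wrist",proj(im,kb))
# lap outline in wrist
E
```

```text
[498.00106077 -38.02605126 262.9182777 ] [-1.57146094e+00 -9.88525350e-04  4.41993621e-01]
key bottom world est [498.11719297 -38.04359316 164.31834765] pix crop [320.05439742 290.10862941]
flange ctr [318.75537256 349.84166037] wrist [249.17094048 187.21943495]
nut top [319.61691809 318.79753351] wrist [249.06173932 193.30848954]
key bot wrist [250.68394565 197.40096055]
```

View pics/w6z.png

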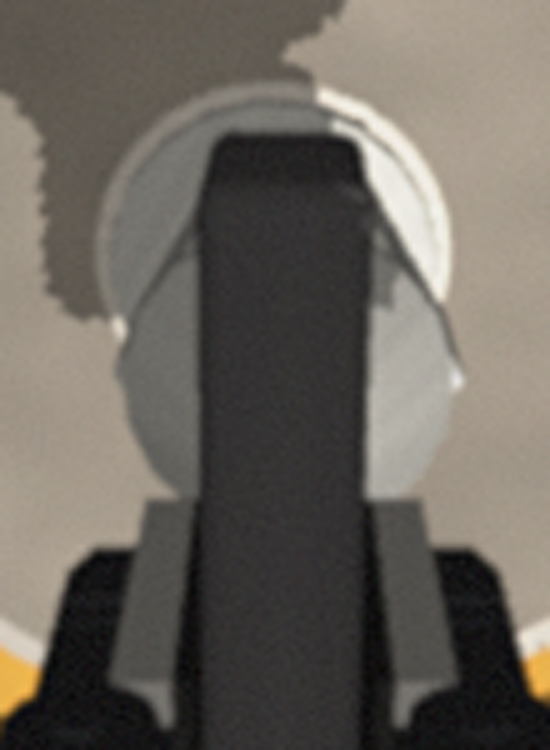

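```bash
python3 -m jog '[{"x":-2,"y":0,"z":-1.6,"ax":0,"ay":0,"az":0,"grip":0},{"x":-2,"y":6,"z":-1.6,"ax":0,"ay":0,"az":0,"grip":0},{"x":-2,"y":10,"z":-1.6,"ax":0,"ay":0,"az":0,"grip":0},{"x":-2,"y":12,"z":-1.6,"ax":0,"ay":0,"az":0,"grip":0},{"x":-2,"y":12,"z":-1.6,"ax":0,"ay":0,"az":0,"grip":0}]'; python3 -c "
from h import *
delta(497.3,-40,248,25.3)"
```

```text
clock: 7.7
eef_pos: [496.3, -40.3, 249.8]
tool_rot: [-1.57, 0.001, 0.442]
force: [0.8, -0.8, -3.8]
width: 14.6
pos [496.26 -40.3  249.8 ] rot [-1.5702e+00  8.0000e-04  4.4210e-01] yawdeg 25.33 t 7.7 F [ 0.8 -0.8 -3.8] w 14.6 q1,7 [0.36 0.2 ]
d tool x y z [ 1.07  1.8  -0.18] | 3d ay (rad) 0.0006
```

```bash
python3 -m jog '[{"x":0,"y":0,"z":0,"ax":0,"ay":0,"az":0,"grip":0},{"x":0,"y":1,"z":0,"ax":0,"ay":0,"az":0,"grip":0},{"x":0,"y":1,"z":0,"ax":0,"ay":0,"az":0,"grip":0}]';python3 -m jog '[{"x":0,"y":1,"z":0,"ax":0,"ay":0,"az":0,"grip":0},{"x":0,"y":1,"z":0,"ax":0,"ay":0,"az":0,"grip":0}]'; python3 -c "
from h import *
delta(497.3,-40,248,25.3)"
```

```text
clock: 8.0
eef_pos: [496.6, -40.4, 249.3]
tool_rot: [-1.571, -0.0, 0.442]
force: [0.8, 0.5, -3.8]
width: 15.0
clock: 8.2
eef_pos: [496.5, -40.4, 248.3]
tool_rot: [-1.571, 0.0, 0.442]
force: [-0.3, 0.5, -3.9]
width: 14.4
pos [496.52 -40.37 248.26] rot [-1.5708e+00  1.0000e-04  4.4200e-01] yawdeg 25.33 t 8.2 F [-0.3  0.5 -3.9] w 14.4 q1,7 [0.36 0.2 ]
d tool x y z [0.86 0.26 0.  ] | 3d ay (rad) 0.0005
```

```bash
for i in 1 2 3; do python3 -m jog '[{"x":0,"y":1,"z":0,"ax":0,"ay":0,"az":0,"grip":0},{"x":0,"y":1,"z":0,"ax":0,"ay":0,"az":0,"grip":0}]' | egrep "eef|force|clock"; done
```

```text
clock: 8.4
eef_pos: [496.5, -40.4, 247.2]
force: [0.3, 0.4, -4.6]
clock: 8.6
eef_pos: [496.5, -40.4, 246.2]
force: [0.2, -0.6, -4.2]
clock: 8.8
eef_pos: [496.5, -40.4, 245.2]
force: [-0.5, 1.0, -3.6]
```

```bash
for i in 1 2 3; do python3 -m jog '[{"x":0,"y":1,"z":0,"ax":0,"ay":0,"az":0,"grip":0},{"x":0,"y":1,"z":0,"ax":0,"ay":0,"az":0,"grip":0}]' | egrep "eef|force|clock"; done
```

```text
clock: 9.0
eef_pos: [496.5, -40.4, 244.2]
force: [-0.2, 0.2, -4.0]
clock: 9.2
eef_pos: [496.5, -40.4, 243.2]
force: [0.1, -0.4, -4.3]
clock: 9.4
eef_pos: [496.5, -40.4, 242.2]
force: [-1.0, 0.1, -4.1]
```

```bash
for i in 1 2 3 4 5; do python3 -m jog '[{"x":0,"y":1,"z":0,"ax":0,"ay":0,"az":0,"grip":0},{"x":0,"y":2,"z":0,"ax":0,"ay":0,"az":0,"grip":0}]' | egrep "eef|force|clock"; done
```

```text
clock: 9.6
eef_pos: [496.6, -40.4, 240.3]
force: [0.0, 0.0, -3.9]
clock: 9.8
eef_pos: [496.5, -40.4, 238.2]
force: [0.4, 0.3, -2.8]
clock: 10.0
eef_pos: [496.6, -40.4, 236.2]
force: [0.2, -0.5, -4.3]
clock: 10.2
eef_pos: [496.6, -40.4, 234.2]
force: [-0.1, 1.0, -3.2]
clock: 10.4
eef_pos: [496.6, -40.4, 232.2]
force: [0.6, 0.2, -4.7]
```

```bash
for i in 1 2 3; do python3 -m jog '[{"x":0,"y":1,"z":0,"ax":0,"ay":0,"az":0,"grip":0},{"x":0,"y":1,"z":0,"ax":0,"ay":0,"az":0,"grip":0}]' | egrep "eef|force|clock"; done;  python3 -c "
from h import *
im=get_image('side');save(im,'s7.png',(220,140,310,230),7)"
```

```text
clock: 10.6
eef_pos: [496.5, -40.4, 231.2]
force: [0.0, 0.2, -4.4]
clock: 10.8
eef_pos: [496.5, -40.4, 230.2]
force: [-0.0, -0.4, -4.2]
clock: 11.0
eef_pos: [497.0, -40.3, 229.6]
force: [0.3, -0.2, -1.3]
```

View pics/s7.png

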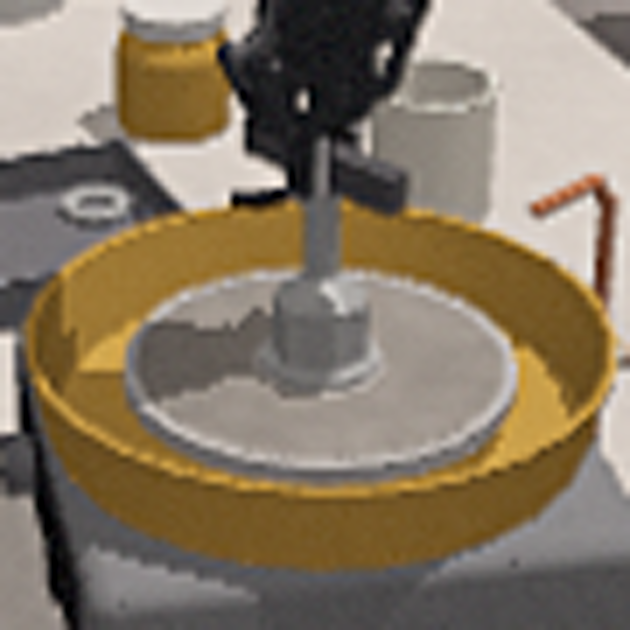

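```bash
python3 -m jog '[{"x":0,"y":-0.5,"z":0,"ax":0,"ay":0,"az":0,"grip":0},{"x":0,"y":-0.5,"z":0,"ax":0,"ay":0.04,"az":0,"grip":0},{"x":0,"y":-0.5,"z":0,"ax":0,"ay":0.08,"az":0,"grip":0},{"x":0,"y":-0.5,"z":0,"ax":0,"ay":0.12,"az":0,"grip":0},{"x":0,"y":-0.5,"z":0,"ax":0,"ay":0.16,"az":0,"grip":0}]'; python3 -c "
from h import *
s=read_state();print(s['force'],s['torque']);delta(497,-40,229.6,25.3)"
```

```text
clock: 11.55
eef_pos: [496.6, -40.5, 229.8]
tool_rot: [-1.571, -0.0, 0.281]
force: [0.6, -0.5, -2.9]
width: 15.0
[ 0.64146409 -0.51742934 -2.88250264] [-0.11021153 -0.09184317  0.30311865]
pos [496.6  -40.47 229.76] rot [-1.5711 -0.      0.2812] yawdeg 16.11 t 11.55 F [ 0.6 -0.5 -2.9] w 15.0 q1,7 [0.32 0.05]
d tool x y z [0.52 0.16 0.34] | 3d ay (rad) -0.1604
```

Torque 0.3 N m: the nut is engaged, side forces tiny. Keep turning.

```bash
for i in 1 2 ; do python3 -m jog '[{"x":0,"y":0,"z":0,"ax":0,"ay":0.06,"az":0,"grip":0},{"x":0,"y":0,"z":0,"ax":0,"ay":0.12,"az":0,"grip":0},{"x":0,"y":0,"z":0,"ax":0,"ay":0.18,"az":0,"grip":0},{"x":0,"y":0,"z":0,"ax":0,"ay":0.24,"az":0,"grip":0},{"x":0,"y":0,"z":0,"ax":0,"ay":0.3,"az":0,"grip":0}]';python3 -c "
from h import *
s=read_state();print(s['torque'])"; done
```

```text
clock: 12.05
eef_pos: [496.7, -40.3, 229.9]
tool_rot: [-1.571, -0.0, -0.019]
force: [-0.6, 0.1, -2.7]
width: 14.9
[-0.04502737 -0.09130332  0.39230177]
clock: 12.55
eef_pos: [496.8, -40.2, 229.9]
tool_rot: [-1.571, -0.001, -0.319]
force: [1.3, 0.4, -2.9]
width: 14.4
[ 0.00420035 -0.0930121   0.40446186]
```

```bash
for i in 1 2 3; do python3 -m jog '[{"x":0,"y":0,"z":0,"ax":0,"ay":0.06,"az":0,"grip":0},{"x":0,"y":0,"z":0,"ax":0,"ay":0.12,"az":0,"grip":0},{"x":0,"y":0,"z":0,"ax":0,"ay":0.18,"az":0,"grip":0},{"x":0,"y":0,"z":0,"ax":0,"ay":0.24,"az":0,"grip":0},{"x":0,"y":0,"z":0,"ax":0,"ay":0.31,"az":0,"grip":0}]';python3 -c "
from h import *
s=read_state();print(s['torque'])"; done
python3 -m jog '[{"x":0,"y":0,"z":0,"ax":0,"ay":0,"az":0,"grip":0},{"x":0,"y":0,"z":0,"ax":0,"ay":0,"az":0,"grip":0},{"x":0,"y":0,"z":0,"ax":0,"ay":0,"az":0,"grip":0}]'
```

```text
clock: 13.05
eef_pos: [497.0, -40.1, 230.1]
tool_rot: [-1.57, -0.001, -0.629]
force: [0.4, -0.2, -0.3]
width: 14.6
[ 0.0398857  -0.15041106  0.42294621]
clock: 13.55
eef_pos: [497.2, -40.1, 230.2]
tool_rot: [-1.57, -0.001, -0.939]
force: [0.4, -0.9, -1.3]
width: 14.3
[-0.00714704 -0.13290219  0.42857801]
clock: 14.05
eef_pos: [497.3, -40.1, 230.3]
tool_rot: [-1.569, -0.001, -1.249]
force: [0.3, -1.3, -2.4]
width: 14.7
[ 0.00558522 -0.16600139  0.48440923]
clock: 14.35
eef_pos: [497.1, -40.2, 230.2]
tool_rot: [-1.569, -0.0, -1.246]
force: [0.6, 0.3, 1.2]
width: 14.9
```

```bash
python3 -c "
from h import *
print(read_state()['torque'])
im=get_image('wrist');save(im,'w8.png',None,1.5)
im=get_image('side');save(im,'s8.png',(220,140,310,230),7)"
```

```text
[ 0.12492946 -0.23775365  0.2996388 ]
```

View pics/w8.png

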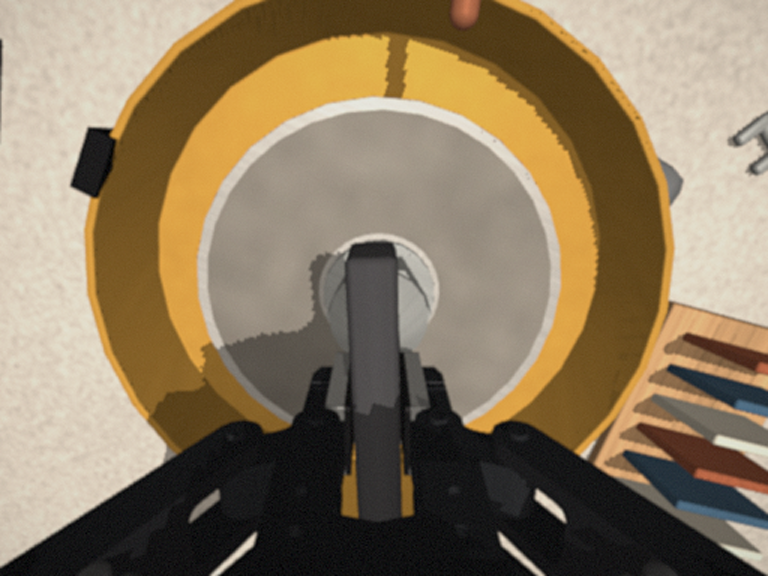

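View pics/s8.png

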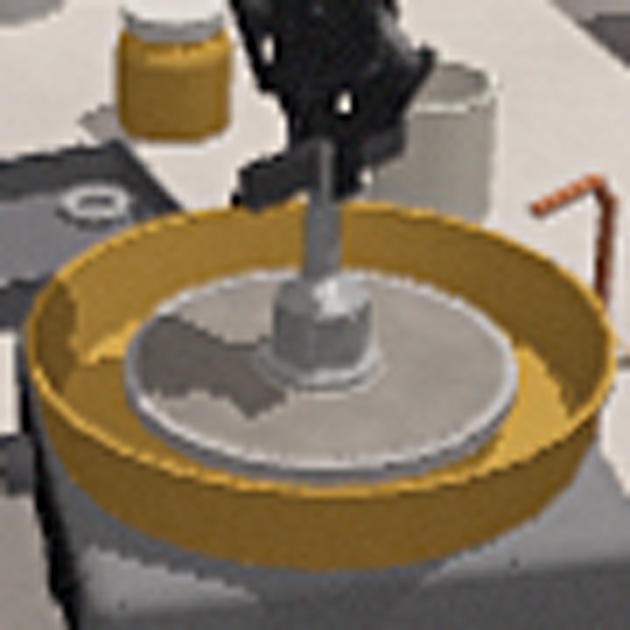

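```bash
python3 -m jog '[{"x":0,"y":0,"z":0,"ax":0,"ay":0.06,"az":0,"grip":0},{"x":0,"y":0,"z":0,"ax":0,"ay":0.12,"az":0,"grip":0},{"x":0,"y":0,"z":0,"ax":0,"ay":0.18,"az":0,"grip":0},{"x":0,"y":0,"z":0,"ax":0,"ay":0.24,"az":0,"grip":0},{"x":0,"y":0,"z":0,"ax":0,"ay":0.24,"az":0,"grip":0}]'; python3 -c "
from h import *
print(read_state()['torque'])
im=get_image('wrist');save(im,'w9z.png',(195,135,305,350),3);delta(497,-40,300)
save(im,'w9.png',None,1.5)"
```

```text
clock: 14.95
eef_pos: [497.1, -40.2, 230.2]
tool_rot: [-1.569, -0.0, -1.488]
force: [0.7, -0.4, 3.4]
width: 14.9
[ 0.11850902 -0.25826823  0.27737005]
pos [497.09 -40.23 230.21] rot [-1.5695 -0.     -1.4863] yawdeg -85.16 t 15.0 F [2.2 0.6 3.7] w 15.0 q1,7 [-0.03 -1.41]
d tool x y z [-2.400e-01 -6.979e+01  2.000e-02] | 3d ay (rad) None
```

View pics/w9.png

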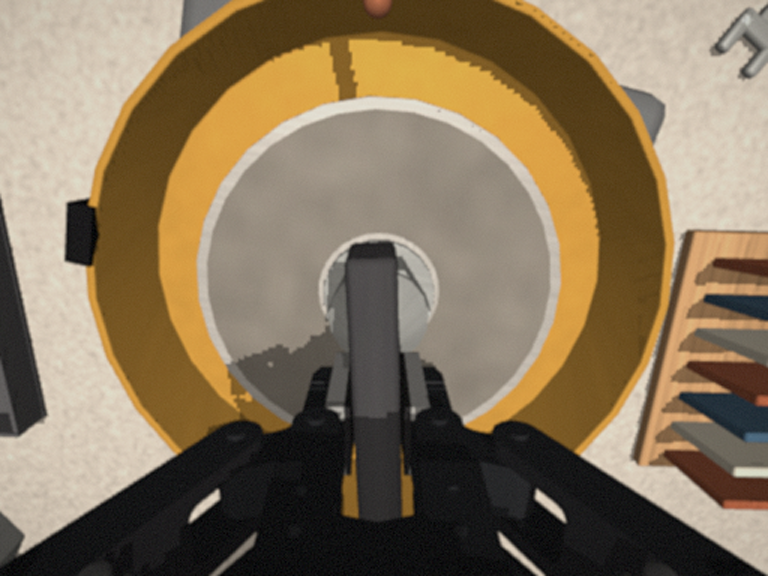

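```bash
python3 -m jog '[{"x":0,"y":0,"z":0,"ax":0,"ay":-0.04,"az":0,"grip":0},{"x":0,"y":-3,"z":0,"ax":0,"ay":-0.05,"az":0,"grip":0},{"x":0,"y":-8,"z":0,"ax":0,"ay":-0.05,"az":0,"grip":0},{"x":0,"y":-14,"z":0,"ax":0,"ay":-0.05,"az":0,"grip":0},{"x":0,"y":-20,"z":0,"ax":0,"ay":-0.05,"az":0,"grip":0}]';  python3 -m jog '[{"x":0,"y":-10,"z":0,"ax":0,"ay":0,"az":0,"grip":0},{"x":0,"y":-20,"z":0,"ax":0,"ay":0,"az":0,"grip":0},{"x":0,"y":-30,"z":0,"ax":0,"ay":0,"az":0,"grip":0},{"x":0,"y":-40,"z":0,"ax":0,"ay":0,"az":0,"grip":0},{"x":0,"y":-52,"z":0,"ax":0,"ay":0,"az":0,"grip":0}]'; python3 -c "
from h import *
print(read_state()['torque'])
im=get_image('side');save(im,'s10.png',(190,100,330,240),4);delta(410,310,300,-9.8)
im=get_image('wrist');save(im,'w10.png',None,1.5);np.save('w10.npy',im,allow_pickle=True)"
```

```text
clock: 15.5
eef_pos: [496.1, -40.4, 250.2]
tool_rot: [-1.572, 0.0, -1.439]
force: [-0.1, -0.5, -3.3]
width: 14.9
clock: 16.0
eef_pos: [496.4, -40.3, 302.8]
tool_rot: [-1.571, 0.0, -1.438]
force: [-0.6, -0.1, -4.6]
width: 14.8
[ 0.01935779  0.00068839 -0.06429905]
pos [497.59 -40.46 304.7 ] rot [-1.5672e+00 -6.0000e-04 -1.4381e+00] yawdeg -82.4 t 16.05 F [ 1.5 -0.2 -1.9] w 14.6 q1,7 [-0.03 -1.38]
d tool x y z [-358.97    4.35  -40.47] | 3d ay (rad) -1.2671
```

View pics/s10.png

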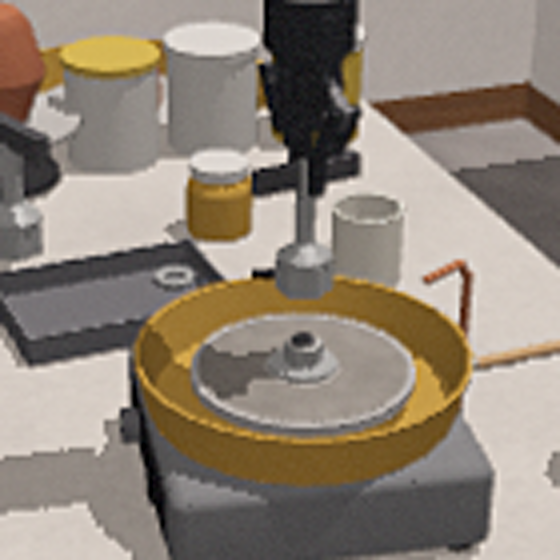

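View pics/w10.png

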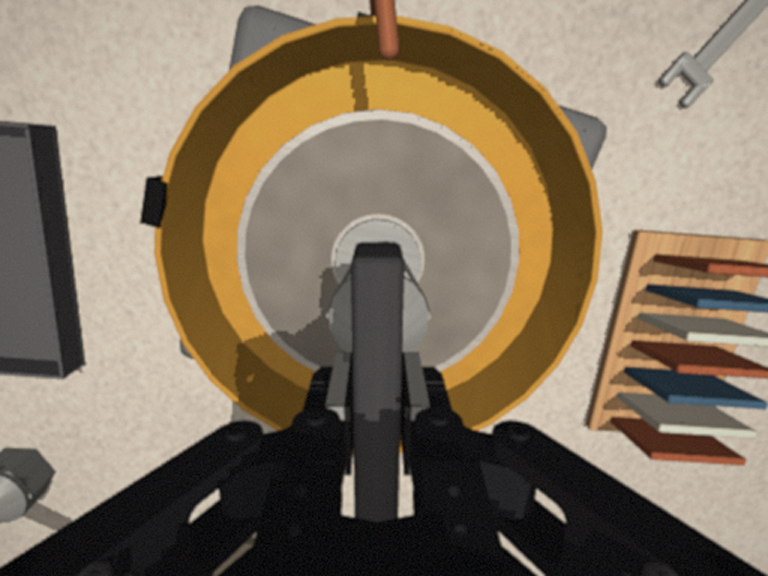

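```bash
python3 -m jog '[{"x":-40,"y":0,"z":-5,"ax":0,"ay":-0.14,"az":0,"grip":0},{"x":-80,"y":0,"z":-10,"ax":0,"ay":-0.28,"az":0,"grip":0},{"x":-120,"y":0,"z":-15,"ax":0,"ay":-0.42,"az":0,"grip":0},{"x":-160,"y":0,"z":-20,"ax":0,"ay":-0.56,"az":0,"grip":0},{"x":-200,"y":0,"z":-25,"ax":0,"ay":-0.7,"az":0,"grip":0}]'; python3 -c "
from h import *
delta(407,307,300,-9.8)"
```

```text
clock: 16.6
eef_pos: [444.5, 155.8, 301.7]
tool_rot: [-1.571, -0.0, -0.733]
force: [1.1, -0.0, -3.5]
width: 15.2
pos [444.51 155.84 301.73] rot [-1.571e+00 -1.000e-04 -7.326e-01] yawdeg -41.97 t 16.6 F [ 1.1 -0.  -3.5] w 15.2 q1,7 [-0.27 -1.2 ]
d tool x y z [-128.99    1.71   87.29] | 3d ay (rad) -0.5615
```

```bash
python3 -m jog '[{"x":-34,"y":0,"z":23,"ax":0,"ay":-0.14,"az":0,"grip":0},{"x":-68,"y":0,"z":46,"ax":0,"ay":-0.28,"az":0,"grip":0},{"x":-100,"y":0,"z":68,"ax":0,"ay":-0.42,"az":0,"grip":0},{"x":-122,"y":0,"z":82,"ax":0,"ay":-0.56,"az":0,"grip":0},{"x":-129,"y":0,"z":87,"ax":0,"ay":-0.56,"az":0,"grip":0}]'; python3 -m jog '[{"x":0,"y":40,"z":0,"ax":0,"ay":0,"az":0,"grip":0},{"x":0,"y":80,"z":0,"ax":0,"ay":0,"az":0,"grip":0},{"x":0,"y":120,"z":0,"ax":0,"ay":0,"az":0,"grip":0},{"x":0,"y":145,"z":0,"ax":0,"ay":0,"az":0,"grip":0},{"x":0,"y":155,"z":0,"ax":0,"ay":0,"az":0,"grip":0}]'; python3 -c "
from h import *
delta(407,307,103,-9.8)
im=get_image('side');save(im,'s11.png',(160,120,260,220),6)
im=get_image('wrist');save(im,'w11.png',None,1.5)
delta(407,307,103,-9.8)"
```

```text
clock: 17.1
eef_pos: [406.7, 309.2, 301.6]
tool_rot: [-1.569, 0.002, -0.171]
force: [0.8, -0.4, -4.2]
width: 14.6
clock: 17.6
eef_pos: [407.5, 303.4, 144.2]
tool_rot: [-1.576, 0.003, -0.181]
force: [-0.2, -0.3, -3.9]
width: 14.6
pos [407.54 303.44 144.24] rot [-1.5756  0.0028 -0.1807] yawdeg -10.35 t 17.6 F [-0.2 -0.3 -3.9] w 14.6 q1,7 [-0.52 -1.13]
d tool x y z [-1.06 41.22  3.61] | 3d ay (rad) -0.0096
pos [408.22 304.61 145.8 ] rot [-1.5733e+00  1.4000e-03 -1.7970e-01] yawdeg -10.3 t 17.7 F [ 1.6 -0.5 -3.7] w 14.9 q1,7 [-0.52 -1.13]
d tool x y z [-1.57 42.8   2.24] | 3d ay (rad) -0.0087
```

View pics/s11.png

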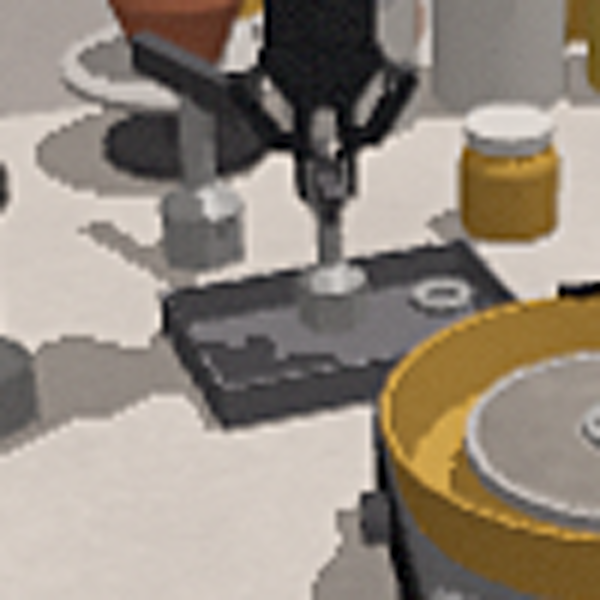

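View pics/w11.png

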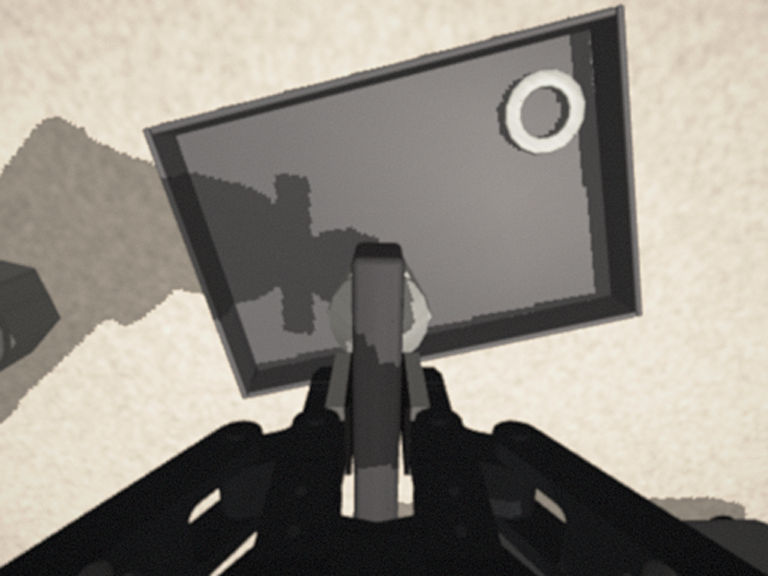

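```bash
python3 -m jog '[{"x":0,"y":12,"z":2,"ax":0,"ay":0,"az":0,"grip":0},{"x":0,"y":24,"z":2,"ax":0,"ay":0,"az":0,"grip":0},{"x":0,"y":34,"z":2,"ax":0,"ay":0,"az":0,"grip":0},{"x":0,"y":37,"z":2,"ax":0,"ay":0,"az":0,"grip":0},{"x":0,"y":37,"z":2,"ax":0,"ay":0,"az":0,"grip":0}]';for i in 1 2 3; do python3 -m jog '[{"x":0,"y":1,"z":0,"ax":0,"ay":0,"az":0,"grip":0},{"x":0,"y":1,"z":0,"ax":0,"ay":0,"az":0,"grip":0}]' ; done
```

```text
clock: 18.2
eef_pos: [408.5, 307.5, 109.3]
tool_rot: [-1.572, 0.001, -0.178]
force: [-0.0, 0.1, -4.0]
width: 14.7
clock: 18.4
eef_pos: [409.0, 307.9, 109.1]
tool_rot: [-1.57, -0.0, -0.178]
force: [-0.1, -0.2, -3.4]
width: 15.2
clock: 18.6
eef_pos: [408.8, 307.7, 108.0]
tool_rot: [-1.571, -0.0, -0.178]
force: [0.4, 0.6, -4.1]
width: 14.7
clock: 18.8
eef_pos: [408.7, 307.6, 106.8]
tool_rot: [-1.571, 0.0, -0.178]
force: [-0.2, -0.2, -4.0]
width: 14.8
```

```bash
for i in 1 2 3 4 5; do python3 -m jog '[{"x":0,"y":1,"z":0,"ax":0,"ay":0,"az":0,"grip":0},{"x":0,"y":1,"z":0,"ax":0,"ay":0,"az":0,"grip":0}]' | egrep "eef|force"; done
```

```text
eef_pos: [408.7, 307.6, 105.7]
force: [0.6, -1.0, -3.1]
eef_pos: [408.7, 307.6, 104.7]
force: [0.4, -0.1, -4.1]
eef_pos: [408.7, 307.6, 103.7]
force: [-0.1, 0.2, -3.2]
eef_pos: [408.8, 307.7, 102.8]
force: [0.2, -0.5, -3.9]
eef_pos: [409.4, 307.9, 102.5]
force: [0.1, -1.0, 3.9]
```

```bash
python3 -m jog '[{"x":0,"y":-0.4,"z":0,"ax":0,"ay":0,"az":0,"grip":0},{"x":0,"y":-0.4,"z":0,"ax":0,"ay":0,"az":0,"grip":18},{"x":0,"y":-0.4,"z":0,"ax":0,"ay":0,"az":0,"grip":22},{"x":0,"y":-0.4,"z":0,"ax":0,"ay":0,"az":0,"grip":40},{"x":0,"y":-0.4,"z":0,"ax":0,"ay":0,"az":0,"grip":60}]'; python3 -m jog '[{"x":0,"y":0,"z":0,"ax":0,"ay":0,"az":0,"grip":70},{"x":0,"y":0,"z":0,"ax":0,"ay":0,"az":0,"grip":70},{"x":0,"y":0,"z":0,"ax":0,"ay":0,"az":0,"grip":70},{"x":0,"y":0,"z":0,"ax":0,"ay":0,"az":0,"grip":70}]'; python3 -c "
from h import *
im=get_image('wrist');save(im,'w12.png',None,1.5)"
```

```text
clock: 20.3
eef_pos: [408.6, 307.8, 102.2]
tool_rot: [-1.571, 0.0, -0.178]
force: [0.1, -1.0, 0.6]
width: 50.4
clock: 20.7
eef_pos: [408.8, 307.7, 102.2]
tool_rot: [-1.571, -0.0, -0.178]
force: [-0.3, 0.0, 0.3]
width: 69.9
```

View pics/w12.png

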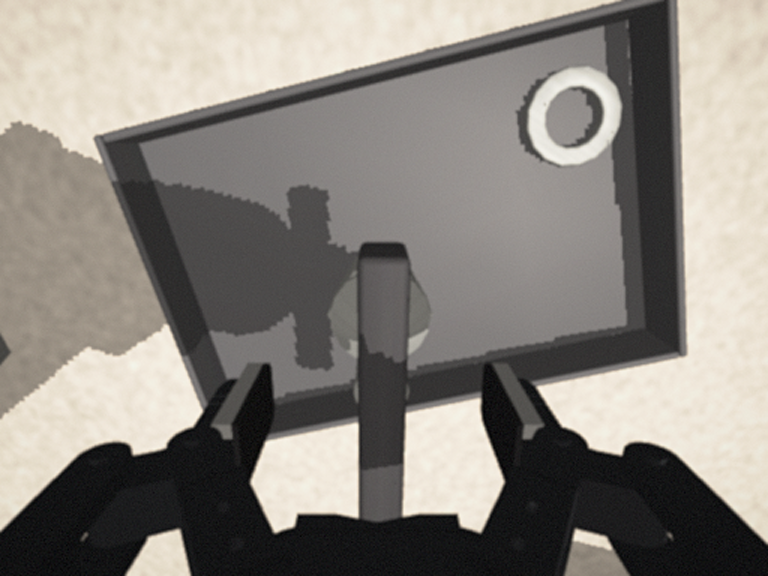

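Key stands free between the open pads (bar at x≈382, pads at 270 and 485). Retreat straight up.

```bash
python3 -m jog '[{"x":0,"y":-15,"z":0,"ax":0,"ay":0,"az":0,"grip":70},{"x":0,"y":-40,"z":0,"ax":0,"ay":0,"az":0,"grip":70},{"x":0,"y":-80,"z":0,"ax":0,"ay":0,"az":0,"grip":70},{"x":0,"y":-120,"z":0,"ax":0,"ay":0,"az":0,"grip":70},{"x":0,"y":-160,"z":0,"ax":0,"ay":0,"az":0,"grip":70}]'; python3 -m jog '[{"x":0,"y":-30,"z":0,"ax":0,"ay":0,"az":0,"grip":70},{"x":0,"y":-30,"z":0,"ax":0,"ay":0,"az":0,"grip":70},{"x":0,"y":-30,"z":0,"ax":0,"ay":0,"az":0,"grip":70},{"x":0,"y":-30,"z":0,"ax":0,"ay":0,"az":0,"grip":70}]'; python3 -c "
from h import *
im=get_image('wrist');save(im,'w13.png',None,1.5)
im=get_image('side');save(im,'s13.png',(140,100,360,260),3.5)"
```

```text
clock: 21.25
eef_pos: [408.4, 307.5, 263.7]
tool_rot: [-1.571, 0.0, -0.178]
force: [0.6, 0.5, -0.3]
width: 70.5
clock: 21.65
eef_pos: [408.1, 307.0, 291.1]
tool_rot: [-1.573, 0.001, -0.178]
force: [0.4, 0.3, -0.4]
width: 69.9
```

View pics/s13.png

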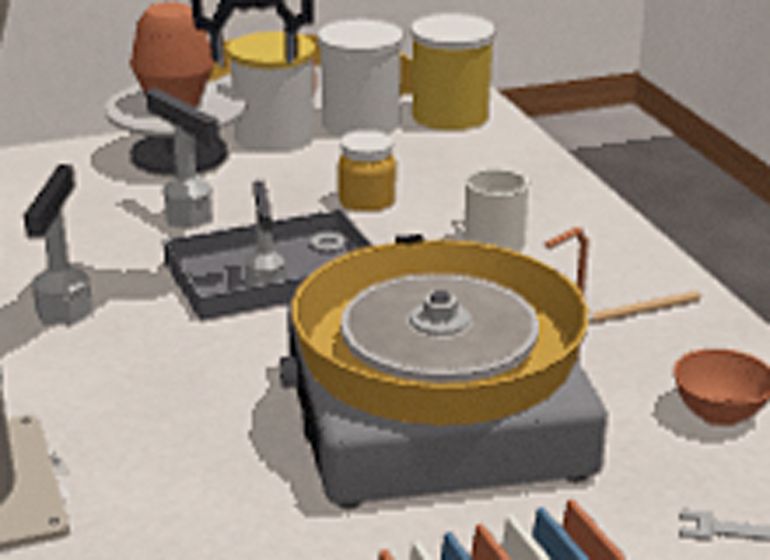

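View pics/w13.png

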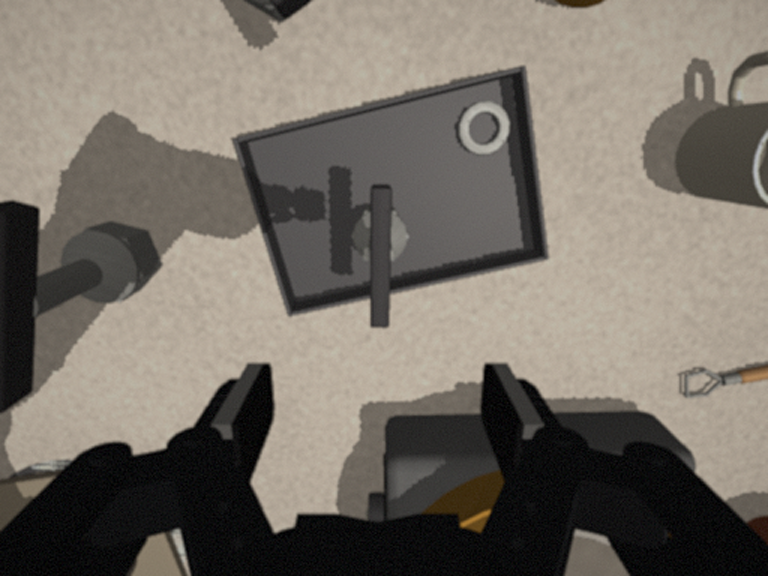

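```bash
for i in 1 2; do python3 -m jog '[{"x":20,"y":0,"z":-40,"ax":0,"ay":0,"az":0,"grip":70},{"x":30,"y":0,"z":-80,"ax":0,"ay":0,"az":0,"grip":70},{"x":45,"y":0,"z":-120,"ax":0,"ay":0,"az":0,"grip":70},{"x":60,"y":0,"z":-150,"ax":0,"ay":0,"az":0,"grip":70},{"x":75,"y":0,"z":-178,"ax":0,"ay":0,"az":0,"grip":70}]'; done; python3 -m jog '[{"x":0,"y":0,"z":0,"ax":0,"ay":0,"az":0,"grip":70},{"x":0,"y":0,"z":0,"ax":0,"ay":0,"az":0,"grip":70},{"x":0,"y":0,"z":0,"ax":0,"ay":0,"az":0,"grip":70}]'; python3 -c "
from h import *
delta(494,-41,275)
im=get_image('wrist');save(im,'w14z.png',(190,130,320,260),5);np.save('w14.npy',im,allow_pickle=True)
print(proj(im,(497.5,-40,149)))"
```

```text
clock: 22.25
eef_pos: [450.7, 117.2, 291.3]
tool_rot: [-1.572, 0.002, -0.179]
force: [1.0, -0.4, 0.4]
width: 70.1
clock: 22.75
eef_pos: [492.8, -71.2, 291.2]
tool_rot: [-1.571, 0.002, -0.179]
force: [0.2, -0.2, -0.0]
width: 69.8
clock: 23.05
eef_pos: [492.8, -68.0, 291.6]
tool_rot: [-1.57, 0.002, -0.176]
force: [-0.2, 0.0, -0.0]
width: 69.8
pos [492.83 -67.96 291.6 ] rot [-1.5702  0.0017 -0.1763] yawdeg -10.1 t 23.05 F [-0.2  0.  -0. ] w 69.8 q1,7 [ 0.25 -0.2 ]
d tool x y z [-3.55 16.62 26.74] | 3d ay (rad) None
[251.09510149 152.92235185]
```

View pics/w14z.png

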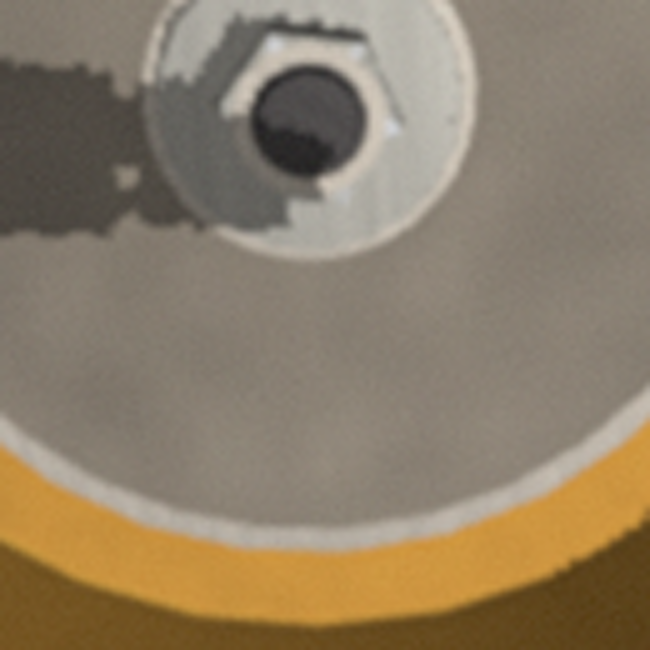

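```bash
python3 - <<'E'
from h import *
im=np.load("w14.npy",allow_pickle=True).item()
P=[ray(im,190+x/5-.4,130+y/5-.4,149.7)[:2] for x,y in((223,108),(272,42),(363,50),(394,128))]
for a,b in zip(P,P[1:]):
    d=b-a;t=np.degrees(np.arctan2(d[1],d[0]));print("len",np.hypot(*d).round(1),"flat normal mod60",round((t+90)%60,1))
E
```

```text
len 15.0 flat normal mod60 12.9
len 16.5 flat normal mod60 15.0
len 15.4 flat normal mod60 12.3
```

```bash
python3 -c "
from h import *
print(finish_job())"
```

```text
the job is handed in; nothing more can be done
None
```

I cracked the nut loose, stood the key back in the tray and handed the job in at about 23 s; no verdict was reported.

- **Fit:** The key dropped over the nut on the first try, with no rocking needed. Contact came only when it rested on the flange, at the predicted height, with a force change of about 3 N.
- **Turning:** The wrist turned about 1.9 rad clockwise at about 0.4 N m, with side forces of around 2 N or less. The last wrist picture puts the nut at about 1.78 rad, against the 1.4 rad needed. That figure comes from the flats' direction, which repeats every 60°; the wrist turn settles which repeat it is.
- **Key and other things:** The key stands upright and released on the tray floor, with the spacer still in its corner. I disturbed nothing else that I could see, though I did not measure the other objects' positions again at the end.
- **Disagreements:** The bar slipped 3–4° in the pads during turning, so I turned about 0.24 rad extra. My camera estimates of the key and nut positions differed by 1–2 mm.

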